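# Set up a rock-billet scanner: load, bar, dial out the backlash, shut the shield

## Robot

A 6-joint arm with a two-finger parallel gripper is mounted at the origin on a cart in front of the work surface, level with it; the furniture and walls round the work are solid. World frame = base frame: x ahead of the robot, y to its left, z up, the work surface at z = 0. Lengths are in m, angles in rad, forces in N, time in s.
With the tool pointing down it reaches from about 0.225 to 0.875 m from the base axis. Payload 3.4 kg.
Tool frame: the origin (TCP) lies on the centre line of the jaws, within the pads' length; the fingertips stand 17 mm ahead of it and the grasp point (between the pads) lies 2 mm behind it (nose_length is the distance from the TCP to the fingertips, in m); z points along the fingers, y is the line along which they close (so a half turn about z gives the same grasp; the last joint's range is limited). The gripper opens to 85 mm and grips with 20 to 120 N. Pads are 22 mm wide; open, the fingers measure 114 mm over their backs; the gripper's body (76 mm by 85 mm) begins 54 mm behind the grasp point. The pads swing forward as they close: fully open they stand 13 mm farther back than shut.
Start: joints at [1.203, 0.276, 1.505, -0, 1.361, -0.121], TCP at [0.14, 0.558, 0.248] pointing down, gripper open.
Joint ranges: [-2.89, 2.89], [-0.75, 2.08], [0.22, 2.7], [-1.18, 4.32], [0.11, 2.71], [-2.7, 2.7]. Speed limits (rad/s): [2.57, 2.57, 3.14, 3.14, 3.14, 3.14].

## Interface

Orientations are given as a unit quaternion [w, x, y, z].
In Python, from rig import get_state, get_image, sign_off, find_in, place_of, nose_length gives the robot as it stands.
- The arm moves only by the tool apply_moves, never from a script. Its argument "deltas" is one flat list of numbers, 5 for each row, row after row: the finger opening in mm, from 0 to 85.4, then the shift along the tool's x, y, z in mm, then the turn about the tool's z in degrees. A call has 1 to 12 rows; each row is the pose to reach, as a shift and turn from the pose commanded when the call began, along the tool's axes at that moment; what a row does not reach only later rows make up. A row lasts 1/12 s, in which the tool goes at most 41.7 mm and 7.16 degrees, less where a joint would pass 70% of its speed; a pose out of reach is approached as far as the arm can. A call with a gripper value outside its range is refused whole. The fingers move at their own pace and stop on an object; "squeeze" is the grip in N (left out, the last holds). Time passes only in rows, so rows that repeat a pose let the fingers close. It gives the time, the measured TCP pose, the force, the opening and the grip force at its end, in the units of the state.
- get_state(): the state, without advancing time (a new reading comes with each control period).
- get_image(name): name is "side" or "top"; returns a dict with "frame" (400x640x3 uint8, red, green, blue), "K" (3x3 intrinsics, pixels), "position" and "orientation" of the camera in the world. Camera axes: x right, y down, z forward; pixel columns grow to the right and rows downward; lengths in m; the calibration is good to about 2 mm. A picture is of the moment at which its call begins. There is no depth.
- sign_off(): hands the job in; it is judged then, once.
Trained networks look in a picture, given as the dict that the camera call returned (one of the last four; its "shot" number tells which), for a name from the list of things; names that differ only in an ending like _2 or _b are one class to them, and where a whole thing is asked for, a point or a joint stands for the part that bears it (a point fixed in the world has none). Each returns a list of dicts, best first, with "score" (0 to 1); they miss things now and then, are a little off and sometimes report something else, mostly with a low value. They report only what shows in the picture. A call takes as long as a camera call.
- find_in(query, picture): "point" ([column, row] in pixels, amid what is visible of it).
- place_of(query, picture): "point" ([column, row] in pixels: a listed point, or the origin of a listed thing).
The state is a dict: "clock": time; "qpos": joint angles; "qd": joint speeds; "effort": joint torques, N m; "position": TCP position; "ee_rot": TCP orientation; "contact_force": force on the tool from outside, world axes, zero at the start; "moment": the same for the moment, N m; "width": finger opening in m; "gripper_force": force on a finger pad.
Only numpy, scipy, OpenCV 4.12 (cv2) and the standard library are available. Lean on these libraries where they do the work, as an engineer would, in place of code of your own. Each camera call takes 0.05 s, during which the arm holds its last target. There are 200 camera calls.

## Task

Make the billet scanner ready for a run: lay every stone billet on the bench in a lane of its own on the carriage, then lay the keeper bar, grip upward, in the notches of the two posts so that it bridges them. Only then crank the carriage back anticlockwise until its pointer has gone well past the brass rider to the left (5 mm or more), and bring it up clockwise so that it stops right at the rider with the backlash taken up; if you run past, back off and come up again. Last of all push the shield fully shut to the left until the roller latch drops behind its tongue, and leave the other things on the bench alone.

Things in the scene. Friction and masses are not known exactly. Their poses are not given: they have to be found in the camera images.
- scanner: The scanner, fixed to the bench (its place and yaw vary): a white bed 260 mm deep (x) and 370 mm long (y), with a grey source housing on its right part (top at z 110 mm, its left face at y = -88 mm), a white end bulkhead (y = 86 to 98 mm, top at z 116 mm) and a grey gearbox with the handwheel on its left. Origin on the bench, 515 mm long overall from y = -270 to +248; z up, x away from the robot, y to the left. Directions left, right, near and far below are along these axes.
- deck (a point): Centre of the carriage's deck, on its top face (46 mm over the bench), axes as the scanner's. The deck measures 224 (x) by 114 mm (y); the carriage slides along y. It carries three lanes, and a steel post 104 mm to the near and to the far side of this point (14 mm in x), whose seats stand 34 mm over the deck; on each seat two lugs 10 mm tall leave a notch 30 mm wide in y.
- lane_near (a point): Floor centre (on the deck) of the lane nearest the robot, axes as the scanner's. Each lane lies along y and holds one billet: 36 mm wide (x) and 98 mm long between end stops; its ribs and stops are 8 mm tall, and the ribs are missing in the middle 66 mm of the length so that fingers reach down to the deck. Lanes are 56 mm apart.
- lane_middle (a point): Floor centre of the middle lane, the same.
- lane_far (a point): Floor centre of the lane farthest from the robot, the same.
- pointer (a point): Tip of the carriage's dark pointer, which sticks out over the scale at the near side of the bed; axes as the scanner's, moves with the carriage.
- mark (a point): Nose of the small brass rider (12 mm wide, 20 mm tall, fixed) that stands on the scale at the near side of the bed: where the scan starts. Axes as the scanner's. The pointer is at the mark when both have the same y along the scanner.
- carriage (a joint): Position of the carriage, m: grows to the right, 0 as it starts. Range -0.040 to 0.008. The screw moves it 4 mm per rad of its turn, right when turned clockwise (seen from above), left when turned anticlockwise; pushing the carriage itself does not move it. At the start the pointer stands 8 to 18 mm to the right of the rider.
- wheel (a joint): Lost motion (backlash) between handwheel and screw, rad, 0 to 0.7: it grows as the wheel is turned clockwise; at 0.7 the wheel drives the screw clockwise, at 0 it drives it anticlockwise, and in between the wheel turns freely and the screw and carriage stay where they are. Above 0.5 the backlash counts as taken up clockwise.
- wheel_axis (a point): Point on the vertical axis of the handwheel (steel, 104 mm across, its rim's top 110 mm over the bench), 129 mm over the bench, as high as the middle of the crank handle.
- crank_grip (a point): Middle of the black crank handle on the wheel, upright, 17 mm in diameter and 40 mm tall (from 109 to 149 mm over the bench), 40 mm off the wheel's axis. It spins freely on its pin, so it can be held from above in one orientation and led round the circle; turning takes about 4 N at the handle.
- shield (a joint): Opening of the shield, m: 0 is fully shut at the left, it grows to the right up to 0.185 (starts open at 0.165 to 0.183). The shield is a white U-shaped cover with clear windows, 248 mm deep (x), 170 mm long (y), its top 125 mm over the bench; it slides with about 2 N, and its inside clears the laid bar's grip by 5 mm. The last 18 mm take up to about 10 N as its tongue lifts the roller.
- shield_handle (a point): Middle of the shield's handle: a steel rod 12 mm thick and 110 mm long along x, its axis 27 mm over the shield's top (152 mm over the bench), in the middle of the shield.
- latch (a joint): Lift of the sprung brass roller that hangs in a steel bracket on top of the end bulkhead, 85 mm to the near side of the scanner's middle, m: 0 is down. The steel tongue that enters under it sticks 30 mm out of the shield's left edge at the height of its top. The ridge on the shield's tongue lifts it by 4 mm and it drops again behind the ridge when the shield is home.
- keeper_grip (a point): The keeper bar: a flat steel bar 216 mm long (x) by 24 mm by 10 mm, with a black grip rib on top, 70 mm (x) by 16 mm (y) by 24 mm tall (34 mm over all). This point is the middle of the rib, 22 mm over the bar's underside. It weighs 0.3 kg and lies rib up.
- billet_1_mid (a point): Centre (half-way up) of a sawn stone billet, 92 mm long (x) by 30 mm wide (y) by 32 mm tall (z), about 0.16 to 0.32 kg, lying on the bench; absent in some runs.
- billet_2_mid (a point): Centre (half-way up) of a sawn stone billet, 92 mm long (x) by 30 mm wide (y) by 32 mm tall (z), about 0.16 to 0.32 kg, lying on the bench; absent in some runs.
- billet_3_mid (a point): Centre (half-way up) of a sawn stone billet, 92 mm long (x) by 30 mm wide (y) by 32 mm tall (z), about 0.16 to 0.32 kg, lying on the bench; absent in some runs.
- billet_4_mid (a point): Centre (half-way up) of a sawn stone billet, 92 mm long (x) by 30 mm wide (y) by 32 mm tall (z), about 0.16 to 0.32 kg, lying on the bench; absent in some runs.
- mug: Bystander: a white dotted mug, 93 mm tall, on the bench; leave it where it is.
- lens: Bystander: a hand lens lying flat, 158 mm long, on the bench; leave it where it is.
- pad: Bystander: a block of sticky notes, 68 mm, on the bench; leave it where it is.
- tape: Bystander: a roll of lab tape lying flat, 67 mm across, on the bench; leave it where it is.

How it is judged:
On the way, in this order (a step that is already met when the one before it is completed fails the run):
1. every billet lies in a lane and the keeper bar bridges the two posts ((x of billet_1_mid in the frame of lane_near between -0.005 and 0.005 m or x of billet_1_mid in the frame of lane_middle between -0.005 and 0.005 m or x of billet_1_mid in the frame of lane_far between -0.005 and 0.005 m) and y of billet_1_mid in the frame of deck between -0.006 and 0.006 m and z of billet_1_mid in the frame of deck between 0.013 and 0.019 m and angle between the x axis of each of billet_1_mid, billet_2_mid, billet_3_mid, billet_4_mid and the y axis of deck, either way round below 0.1 rad and (x of billet_2_mid in the frame of lane_near between -0.005 and 0.005 m or x of billet_2_mid in the frame of lane_middle between -0.005 and 0.005 m or x of billet_2_mid in the frame of lane_far between -0.005 and 0.005 m) and y of billet_2_mid in the frame of deck between -0.006 and 0.006 m and z of billet_2_mid in the frame of deck between 0.013 and 0.019 m and (x of billet_3_mid in the frame of lane_near between -0.005 and 0.005 m or x of billet_3_mid in the frame of lane_middle between -0.005 and 0.005 m or x of billet_3_mid in the frame of lane_far between -0.005 and 0.005 m) and y of billet_3_mid in the frame of deck between -0.006 and 0.006 m and z of billet_3_mid in the frame of deck between 0.013 and 0.019 m and (x of billet_4_mid in the frame of lane_near between -0.005 and 0.005 m or x of billet_4_mid in the frame of lane_middle between -0.005 and 0.005 m or x of billet_4_mid in the frame of lane_far between -0.005 and 0.005 m) and y of billet_4_mid in the frame of deck between -0.006 and 0.006 m and z of billet_4_mid in the frame of deck between 0.013 and 0.019 m and x of keeper_grip in the frame of deck between -0.007 and 0.007 m and y of keeper_grip in the frame of deck between -0.005 and 0.005 m and z of keeper_grip in the frame of deck between 0.053 and 0.059 m and angle between the x axis of keeper_grip and the x axis of deck, either way round below 0.08 rad and angle between keeper_grip's own z axis and vertical below 0.08 rad), for 0.2 s.
2. the pointer has been run back past the rider by more than 3 mm (y of pointer in the frame of mark above 0.003 m), for 0.1 s.
3. the pointer is brought up to the rider clockwise, backlash taken up (y of pointer in the frame of mark between -0.002 and 0.002 m and value of joint wheel above 0.5 rad and velocity of joint carriage between -0.004 and 0.004 m/s), for 0.3 s.
4. the shield is shut and latched (value of joint shield below 0.003 m and value of joint latch below 0.002 m), for 0.2 s.
At the end, for the whole second after the job is handed in: Billets flat in lanes (5 mm across, 6 mm along, 0.1 rad); keeper bar rib up on both seats (7 mm along, 5 mm across); pointer within 2 mm of the rider, backlash taken up clockwise (above 0.5 rad); shield within 3 mm of shut, roller down (under 2 mm) (all of step 1 and all of step 4 and y of pointer in the frame of mark between -0.002 and 0.002 m and value of joint wheel above 0.5 rad); the robot touches nothing.
It fails at once if the mug is knocked away (more than 30 mm) (distance of mug from where it was at the start of the episode above 0.03 m).
It fails at once if the hand lens is knocked away (more than 30 mm) (distance of lens from where it was at the start of the episode above 0.03 m).
It fails at once if the note pad is knocked away (more than 30 mm) (distance of pad from where it was at the start of the episode above 0.03 m).
It fails at once if the tape roll is knocked away (more than 30 mm) (distance of tape from where it was at the start of the episode above 0.03 m).
Of billet_1, billet_2, billet_3, billet_4 only 2 to 3 are there at a start; the rules pass over those that are not, and their reading is None.
At some moment in a run one of billet_1, billet_2, billet_3, billet_4 may be knocked a few centimetres aside while the robot is not near it.
Once in a run the grip may slacken for a moment while it holds something.
It also fails if it takes over 192 s, if anything falls off the work surface, if the arm or the gripper's body presses on something with over 40 N, if the wrist force passes 120 N, or if a joint passes its speed limit or range.

## Working session

There is one attempt and no reset: what is moved stays moved. The work goes in short steps, Python scripts to look and compute and a tool call to move; the robot and the scene stay as the last step left them, time stands still between calls to the robot, and variables do not carry over. Pictures are saved under pics/ and viewed, at most 15 in all, crops included, and the job is handed in when it is done.

Besides the shell and the picture viewer there is one more tool, called as a command line: name --argument value ..., lists and objects as JSON in quotes. apply_moves: Moves the arm, as the interface text tells. Its arguments: {"type":"object","properties":{"deltas":{"type":"array"},"squeeze":{"type":"number"}},"required":["deltas"]}

```bash
ls; mkdir -p pics; cat > h.py <<'E'
import numpy as np, cv2
from scipy.spatial.transform import Rotation as R
from rig import *
def rot(q): return R.from_quat([q[1],q[2],q[3],q[0]]).as_matrix()
def ray(p,uv):
    K=np.array(p["K"]);d=np.linalg.inv(K)@[uv[0],uv[1],1.]
    return np.array(p["position"]),rot(p["orientation"])@d
def onz(p,uv,z):
    o,d=ray(p,uv);return o+d*(z-o[2])/d[2]
def proj(p,X):
    c=rot(p["orientation"]).T@(np.array(X)-p["position"]);u=np.array(p["K"])@c;return u[:2]/u[2]
def save(p,n): cv2.imwrite("pics/"+n,cv2.cvtColor(p["frame"],cv2.COLOR_RGB2BGR))
E
cat > a.py <<'E'
from h import *
np.set_printoptions(precision=4,suppress=True)
P={n:get_image(n) for n in("top","side")}
for n,p in P.items():
    save(p,n+"0.png");print(n,p["position"],p["orientation"],np.array(p["K"]).ravel())
Z=dict(scanner=0,deck=.046,lane_near=.046,lane_middle=.046,lane_far=.046,pointer=None,mark=None,wheel_axis=.129,crank_grip=.129,shield_handle=.152,keeper_grip=.022,billet_1_mid=.016,mug=0,lens=0,pad=0,tape=0)
for q,z in Z.items():
    for n,p in P.items():
        for r in place_of(q,p)[:5 if 'billet' in q else 1]:
            print(q,n,round(r["score"],2),np.round(r["point"],1), onz(p,r["point"],z if z is not None else .05)[:2])
s=get_state();print(s["position"],s["ee_rot"],nose_length)
E
python3 a.py
```

```text
pics
top [ 0.3081 -0.0177  1.4567] [ 0.0517 -0.704   0.7065 -0.05  ] [404.7452   0.     323.4567   0.     404.7452 201.6824   0.       0.
   1.    ]
side [ 0.1001 -0.797   1.277 ] [-0.3149  0.9189 -0.2265  0.0718] [479.4546   0.     318.3012   0.     479.4546 200.201    0.       0.
   1.    ]
scanner top 0.87 [325.  204.6] [ 0.5085 -0.0204]
deck top 0.64 [326.  202.9] [ 0.5082 -0.0238]
deck side 0.93 [327.7 220.3] [ 0.5166 -0.0319]
lane_near top 0.66 [326.9 216.3] [ 0.4608 -0.0268]
lane_near side 0.75 [307.6 228.3] [ 0.4471 -0.0295]
lane_middle top 0.57 [327.7 208. ] [ 0.4901 -0.0297]
lane_middle side 0.95 [323.3 221.1] [ 0.503  -0.0281]
lane_far top 0.61 [457.9 220.6] [ 0.444  -0.4846]
lane_far side 0.74 [337.7 220.3] [ 0.5444 -0.0466]
pointer top 0.63 [323.3 242.8] [ 0.3682 -0.0139]
pointer side 0.91 [283.  233.9] [ 0.3699 -0.0152]
mark top 0.28 [327.2 205.9] [ 0.497 -0.028]
mark side 0.6 [279.9 231.6] [ 0.365 -0.003]
wheel_axis top 0.82 [265.2 196.9] [0.5174 0.1784]
wheel_axis side 0.73 [296.5 156.7] [0.5184 0.1875]
crank_grip top 0.61 [258.6 207.6] [0.4816 0.1996]
crank_grip side 0.46 [286.4 157.5] [0.4879 0.1998]
shield_handle top 0.67 [459.8 221. ] [ 0.4325 -0.4555]
shield_handle side 0.6 [346.3 238.2] [ 0.4977 -0.176 ]
keeper_grip top 0.56 [197.8 214.4] [0.4719 0.4337]
keeper_grip side 0.77 [253.1 133.1] [0.467  0.4625]
billet_1_mid top 0.56 [429.4 231.8] [ 0.4073 -0.3912]
mug top 0.55 [268.5 172.1] [0.6299 0.1869]
mug side 0.67 [326.1 171.2] [0.6273 0.1864]
lens top 0.83 [457.7 224.8] [ 0.4333 -0.4983]
pad top 0.82 [240.7 170.1] [0.6379 0.2894]
pad side 0.47 [310.7 148.2] [0.6301 0.3118]
tape top 0.8 [430.1 173.3] [ 0.6231 -0.4067]
[0.1405 0.5576 0.2483] [0.     0.1231 0.9924 0.    ] 0.017
```

```bash
python3 - <<'E'
import cv2
for n,c in(("top",(120,130,380,150)),("side",(180,80,360,250))):
    i=cv2.imread(f"pics/{n}0.png");x,y,w,h=c
    i=i[y:y+h,x:x+w];f=min(800/w,600/h);cv2.imwrite(f"pics/{n}0c.png",cv2.resize(i,None,fx=f,fy=f,interpolation=cv2.INTER_CUBIC))
E
```

```text
(no output)
```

View pics/top0c.png

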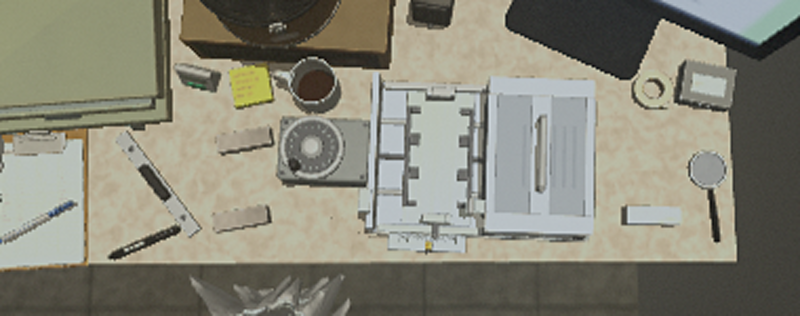

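View pics/side0c.png

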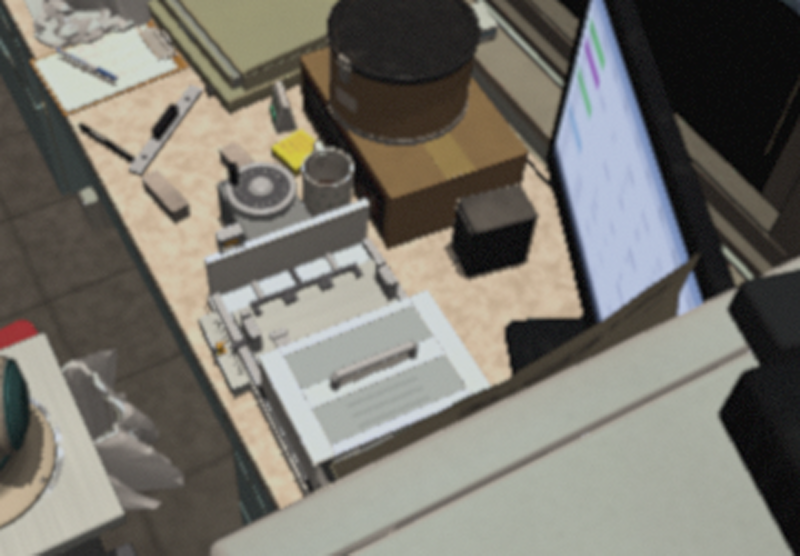

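The top view shows two beige billets on the left at about full-frame (236,196) and (235,233), and the keeper bar at (197,215). A whitish block sits at (429,232) on the right. The mug is close to the wheel. I'll zoom in on the white block and the deck.

```bash
python3 - <<'E'
import cv2,numpy as np
i=cv2.imread("pics/top0.png")
def c(x,y,w,h,f): return cv2.resize(i[y:y+h,x:x+w],None,fx=f,fy=f,interpolation=cv2.INTER_CUBIC)
a=c(170,160,100,100,4);b=c(405,205,66,50,6)[:300,:400];d=c(285,160,66,100,6)
o=np.zeros((600,800,3),np.uint8);o[:400,:400]=a;o[:600,400:796]=d;o[400:600,:264]=c(405,205,66,50,4);cv2.imwrite("pics/z.png",o)
E
python3 - <<'E'
from h import *
p=get_image("top")
for f in(find_in,place_of):
  for q in("billet_1_mid","billet_2_mid","keeper_grip"):
    for r in f(q,p): print(f.__name__,q,round(r["score"],2),np.round(r["point"],1))
p=get_image("side")
for q in("billet_1_mid","keeper_grip"):
    for r in find_in(q,p): print(q,round(r["score"],2),np.round(r["point"],1),onz(p,r["point"],.016).round(3))
E
```

```text
call billet_1_mid 0.72 [428.9 233.8]
call billet_1_mid 0.5 [326.8 206.1]
call billet_2_mid 0.67 [237.5 197.3]
call keeper_grip 0.57 [198.1 215.3]
call keeper_grip 0.16 [327.1 207.4]
call billet_1_mid 0.57 [428.1 231.3]
call billet_2_mid 0.84 [235.4 199. ]
call keeper_grip 0.82 [198.8 218.6]
keeper_grip 0.87 [252.7 135. ] [0.464 0.46  0.016]
```

View pics/z.png

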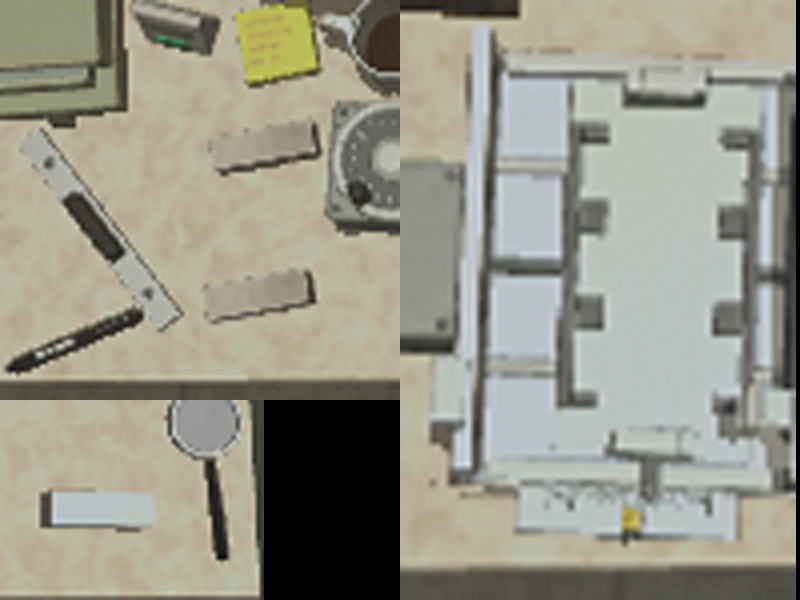

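```bash
cat >> h.py <<'E'
def box(x0,x1,y0,y1,z): return np.array([[x0,y0,z],[x1,y0,z],[x1,y1,z],[x0,y1,z]])
def T(pose,P):
    x,y,a=pose;c,s=np.cos(a),np.sin(a);P=np.array(P,float)
    return np.c_[x+c*P[:,0]-s*P[:,1],y+s*P[:,0]+c*P[:,1],P[:,2]]
def overlay(p,polys,x,y,w,h,f,grid=None):
    i=cv2.cvtColor(p["frame"],cv2.COLOR_RGB2BGR)[y:y+h,x:x+w]
    i=cv2.resize(i,None,fx=f,fy=f,interpolation=cv2.INTER_CUBIC)
    for P,col in polys:
        q=np.array([((proj(p,X)-[x,y])+.5)*f-.5 for X in P])
        cv2.polylines(i,[np.round(q*8).astype(int)],True,col,1,cv2.LINE_AA,3)
    return i
def go(x,y,z,yaw=None):
    "deltas from now to TCP x,y,z (m), closing line at world yaw (rad, mod pi)"
    s=get_state();M=rot(s["ee_rot"]);d=M.T@(np.array([x,y,z])-s["position"])*1000
    cur=np.arctan2(M[1,1],M[0,1]);t=0
    if yaw is not None: t=(yaw-cur+np.pi/2)%np.pi-np.pi/2
    print("delta",d.round(1),"turn",round(-np.degrees(t),1),"q6",s["qpos"][5].round(2),"tilt",M[:,2].round(3),"w",round(s["width"]*1e3,1),"F",np.round(s["contact_force"],1),"t",round(s["clock"],1))
def deckmodel(pose):
    L=[]
    for sx in(-1,1):
        for y0,y1 in((-.024,-.015),(.015,.024)):
            L.append((T(pose,box(sx*.104-.007,sx*.104+.007,y0,y1,.090)),(0,0,255)))
    for k in(-1,0,1): L.append((T(pose,box(k*.056-.018,k*.056+.018,-.049,.049,.046)),(0,160,0)))
    L.append((T(pose,box(-.112,.112,-.057,.057,.046)),(255,0,0)))
    return L
E
python3 - <<'E'
from h import *
p=get_image("top");s=get_image("side")
a=onz(p,(329.3,172.5),.09);b=onz(p,(326.8,232.8),.09);print(a,b,np.linalg.norm(a-b))
yaw=np.arctan2(a[1]-b[1],a[0]-b[0]);pose=(*((a+b)/2)[:2],yaw);print(pose)
o=np.zeros((600,800,3),np.uint8)
u=overlay(p,deckmodel(pose),305,160,44,90,6.6);o[:u.shape[0],:u.shape[1]]=u[:600]
v=overlay(s,deckmodel(pose),265,175,100,75,5);o[:v.shape[0],295:295+v.shape[1]]=v[:600,:505]
cv2.imwrite("pics/o1.png",o)
E
```

```text
[ 0.60782213 -0.03546649  0.09      ] [ 0.40009002 -0.02589043  0.09      ] 0.20795271388842215
(np.float64(0.5039560732327297), np.float64(-0.03067845859156934), np.float64(-0.04606553057852206))
```

View pics/o1.png

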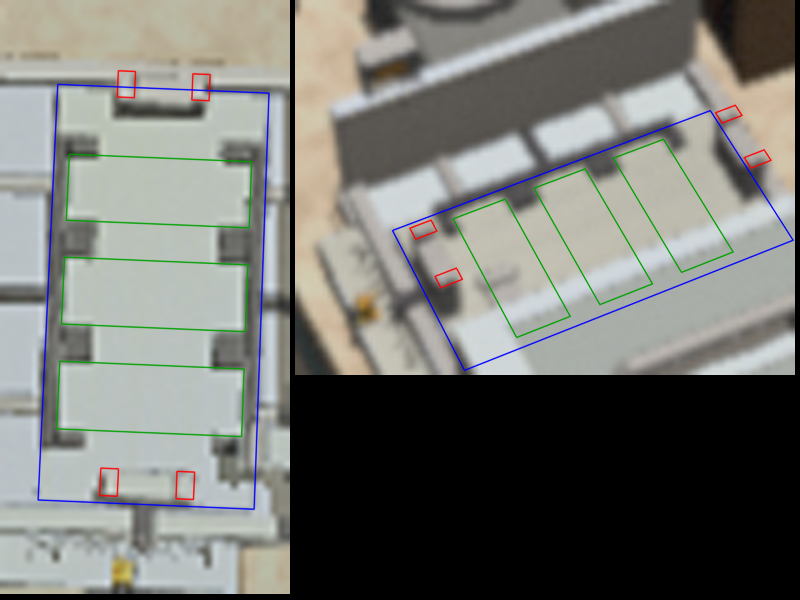

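```bash
cat >> h.py <<'E'
def boxm(c,yaw,l,w,z0,z1,cols=((0,0,255),(0,160,0))):
    return [(T((c[0],c[1],yaw),box(-l/2,l/2,-w/2,w/2,z)),k) for z,k in((z1,cols[0]),(z0,cols[1]))]
def mapuv(x,y,f,off,uv): return (np.array(uv)-off+.5)/f-.5+[x,y]
E
python3 - <<'E'
from h import *
p=get_image("top");s=get_image("side")
np.set_printoptions(precision=4,suppress=True)
def seg(a,b): 
    a,b=onz(p,a,.032),onz(p,b,.032);m=(a+b)/2;d=a-b;return m[:2],np.arctan2(d[1],d[0]),np.linalg.norm(d)
# centre-line end points of top faces
m=lambda u,v:(170+(u-1.5)/4,160+(v-1.5)/4)
A=seg(m(213,155),m(313,135));B=seg(m(208,303),m(308,284))
n=lambda u,v:(405+(u-1.5)/4,205+(v-401.5)/4)
C=seg(n(50,508),n(153,510))
k=seg(m(32,142),m(172,318))
print(A,B,C,k)
def bx(c): return boxm(c[0],c[1],.092,.03,0,.032)
K=boxm(k[0],k[1],.216,.024,0,.010)+boxm(k[0],k[1],.07,.016,.01,.034)
o=np.zeros((600,800,3),np.uint8)
def put(im,x,y):
    h,w=o[y:y+im.shape[0],x:x+im.shape[1]].shape[:2];o[y:y+h,x:x+w]=im[:h,:w]
put(overlay(p,bx(A)+bx(B)+K,172,185,80,62,5),0,0)
put(overlay(p,bx(C),410,218,40,30,7),0,320)
put(overlay(s,bx(A)+bx(B)+K,210,110,80,70,5),400,0)
cv2.imwrite("pics/o2.png",o)
E
```

```text
(array([0.5368, 0.2992]), np.float64(1.7679274851627838), np.float64(0.09045330208049192)) (array([0.4045, 0.2999]), np.float64(1.7558425625632785), np.float64(0.08907965322046217)) (array([ 0.4059, -0.3891]), np.float64(1.5477664286427308), np.float64(0.09043833401746129)) (array([0.4617, 0.4402]), np.float64(0.693805416515849), np.float64(0.20423233293430884))
```

View pics/o2.png

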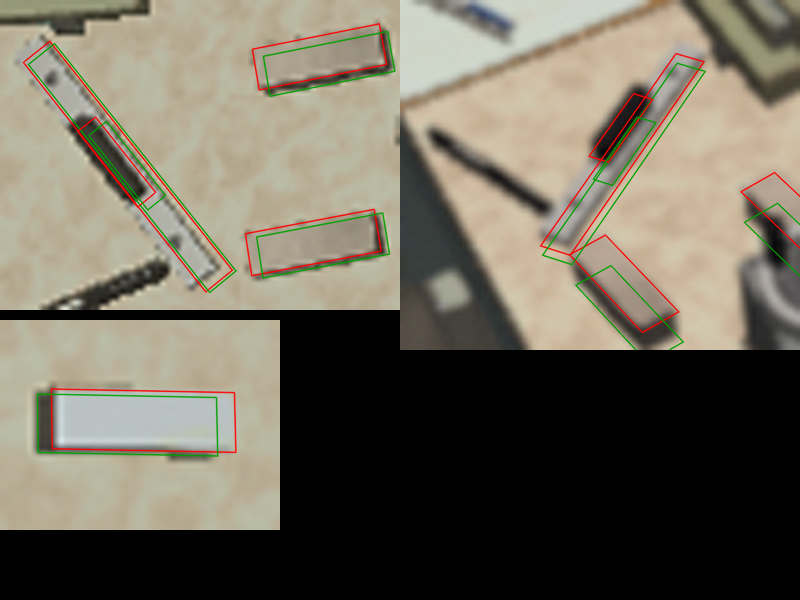

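The block on the right fits 92x30 mm, so there are three billets. The billet overlays fit. The keeper overlay sits about 2.5 px too far right, and I'll redo it when I pick the bar up.

```bash
python3 -c "
from h import *
go(.5368,.2992,.12,.197)"
```

```text
delta [-447.4 -153.7  128.3] turn 64.6 q6 -0.12 tilt [ 0.  0. -1.] w 85.0 F [ 0.2  0.3 -0.2] t 2.4
```

apply_moves --deltas '[60,-40,-14,12,6,60,-80,-28,24,12,60,-120,-42,36,18,60,-160,-56,48,24,60,-200,-70,60,30,60,-240,-84,72,36,60,-280,-98,84,42,60,-320,-112,96,48,60,-360,-125,108,54,60,-400,-138,118,60,60,-447,-154,128,64.6,60,-447,-154,128,64.6]'

```text
clock: 3.4
position: [0.539, 0.2969, 0.1195]
ee_rot: [0.0, 0.636, 0.772, 0.0]
contact_force: [0.3, 0.3, 0.8]
width: 0.0603
gripper_force: 0.0
```

```bash
python3 -c "
from h import *
print(get_state()['position'])
go(.5368,.2992,.022,.197)"
```

```text
[0.53896514 0.29691721 0.11947046]
delta [ 2.7 -1.7 97.5] turn -0.3 q6 0.2 tilt [ 0.001 -0.001 -1.   ] w 60.3 F [0.3 0.3 0.8] t 3.4
```

apply_moves --deltas '[60,0,0,30,0,60,0,0,60,0,60,0,0,85,0,60,0,0,97,0,60,0,0,97,0,30,0,0,97,0,24,0,0,97,0,24,0,0,97,0,24,0,0,97,0,24,0,0,97,0,24,0,0,97,0,24,0,0,97,0]' --squeeze 60

```text
clock: 4.4
position: [0.5375, 0.2997, 0.025]
ee_rot: [0.001, 0.634, 0.773, 0.002]
contact_force: [0.4, 0.4, 5.8]
width: 0.029
gripper_force: 60.4
```

```bash
python3 -c "
from h import *
print(get_state()['position'])
go(.5604,-.0336,.2,-.046)"
```

```text
[0.53749199 0.29971379 0.02503126]
delta [-331.2  -42.  -175.4] turn 13.9 q6 0.2 tilt [ 0.003  0.002 -1.   ] w 29.0 F [0.4 0.4 5.8] t 4.4
```

apply_moves --deltas '[24,0,0,-20,0,24,0,0,-55,0,24,0,0,-95,0,24,0,0,-135,0,24,0,0,-170,0,24,0,0,-195,0,24,-40,-5,-195,2,24,-80,-10,-195,4,24,-120,-15,-195,6,24,-160,-20,-195,8,24,-160,-20,-195,8,24,-160,-20,-195,8]'

```text
clock: 5.4
position: [0.5475, 0.1361, 0.2181]
ee_rot: [-0.0, 0.688, 0.726, -0.0]
contact_force: [-0.2, 0.7, -2.2]
width: 0.0289
gripper_force: 59.6
```

```bash
python3 -c "
from h import *
print(get_state()['position'])
go(.5604,-.0336,.2,-.046)"
```

```text
[0.54753776 0.13612549 0.21805784]
delta [-170.2    3.9   18.1] turn 5.7 q6 0.07 tilt [-0.001 -0.    -1.   ] w 28.9 F [-0.2  0.7 -2.2] t 5.4
```

apply_moves --deltas '[24,-40,1,0,1.5,24,-80,2,0,3,24,-120,3,0,4.5,24,-150,3.5,10,5.7,24,-170,4,30,5.7,24,-170,4,60,5.7,24,-170,4,85,5.7,24,-170,4,98,5.7,24,-170,4,98,5.7,24,-170,4,98,5.7,24,-170,4,98,5.7]'

```text
clock: 6.32
position: [0.5626, -0.0304, 0.1212]
ee_rot: [0.001, 0.722, 0.692, 0.001]
contact_force: [0.1, 0.1, -3.2]
width: 0.0286
gripper_force: 59.6
```

```bash
cat > chk.py <<'E'
from h import *
import sys
# overlay of held/laid billet: args name k(lane) zbase
name,k,zb=sys.argv[1],int(sys.argv[2]),float(sys.argv[3])
D=(.5045,-.031,-.046)
c=T(D,[[k*.056,0,0]])[0]
p=get_image("top");s=get_image("side")
L=deckmodel(D)+boxm(c,D[2]+np.pi/2,.092,.03,zb,zb+.032,((0,0,255),(255,0,255)))
o=np.zeros((600,800,3),np.uint8)
u=overlay(p,L,305,160,44,90,6.6);o[:u.shape[0],:u.shape[1]]=u[:600]
v=overlay(s,L,265,165,100,85,5);o[:v.shape[0],295:295+v.shape[1]]=v[:600,:505]
cv2.imwrite("pics/"+name,o)
print(get_state()['position']);go(*c[:2],zb+.025,D[2])
E
python3 chk.py c1.png 1 .095
```

```text
[ 0.5628037  -0.0308036   0.12178902]
delta [-2.9 -2.3  1.8] turn 0.2 q6 -0.14 tilt [ 0.003 -0.    -1.   ] w 29.0 F [-0.5  1.  -2.6] t 6.4
```

View pics/c1.png

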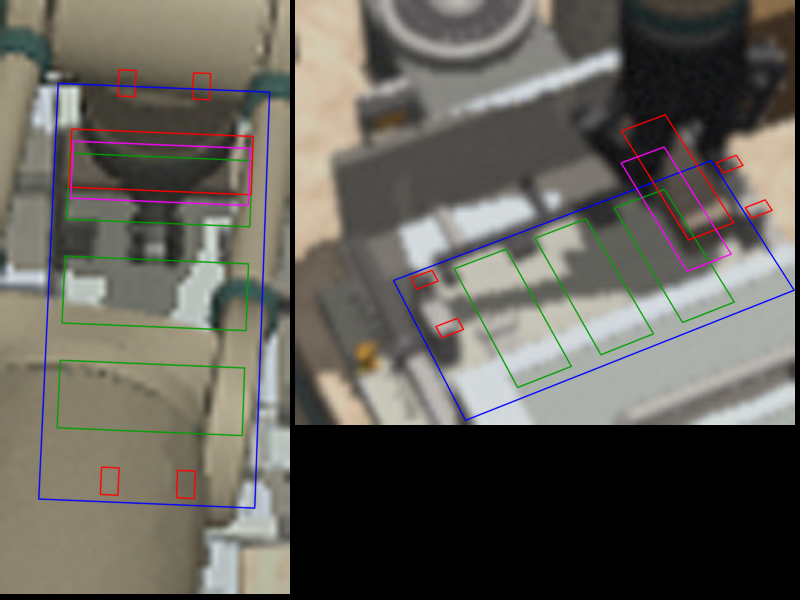

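apply_moves --deltas '[24,-3,-2.3,0,0,24,-3,-2.3,15,0,24,-3,-2.3,28,0,24,-3,-2.3,28,0,24,-3,-2.3,28,0,24,-3,-2.3,28,0,24,-3,-2.3,28,0]'

```text
clock: 7.0
position: [0.56, -0.0343, 0.0934]
ee_rot: [0.001, 0.722, 0.692, 0.001]
contact_force: [0.6, 0.3, -2.1]
width: 0.0289
gripper_force: 59.6
```

```bash
python3 -c "
from h import *
print(get_state()['position'])
go(.5604,-.0336,.071,-.046)"
```

```text
[ 0.55998429 -0.03433198  0.09340869]
delta [ 0.8  0.3 22.4] turn 0.2 q6 -0.14 tilt [ 0.002 -0.    -1.   ] w 28.9 F [ 0.6  0.3 -2.1] t 7.0
```

Good. I'll go down, then stop and read the height and force.

apply_moves --deltas '[24,0.5,0,8,0,24,0.5,0,13,0,24,0.5,0,17,0,24,0.5,0,20,0,24,0.5,0,22,0,24,0.5,0,23,0,24,0.5,0,23,0,24,0.5,0,23,0]'

```text
clock: 7.67
position: [0.5587, -0.0336, 0.071]
ee_rot: [-0.0, 0.722, 0.692, -0.0]
contact_force: [-4.5, 1.0, 10.6]
width: 0.0291
gripper_force: 61.3
```

apply_moves --deltas '[42,0,0,-0.5,0,42,0,0,-0.5,0,42,0,0,-0.5,0,42,0,0,-0.5,0,42,0,0,-25,0,42,0,0,-60,0,42,0,0,-100,0,42,0,0,-140,0,42,40,0,-150,0,42,80,0,-150,0,42,120,0,-150,0,42,160,0,-150,0]'

```text
clock: 8.67
position: [0.5661, 0.1275, 0.2198]
ee_rot: [0.0, 0.722, 0.691, 0.0]
contact_force: [1.4, 0.8, 0.1]
width: 0.0421
gripper_force: 0.0
```

```bash
python3 - <<'E'
from h import *
D=(.5045,-.031,-.046)
p=get_image("top");s=get_image("side")
L=deckmodel(D)+boxm(T(D,[[.056,0,0]])[0],D[2]+np.pi/2,.092,.03,.046,.078,((0,0,255),(255,0,255)))
B=boxm((.4045,.2999),1.756,.092,.03,0,.032);C=boxm((.4059,-.3891),1.548,.092,.03,0,.032)
o=np.zeros((600,800,3),np.uint8)
u=overlay(p,L,305,160,44,80,6.6);o[:u.shape[0],:u.shape[1]]=u[:600]
v=overlay(s,L,265,175,100,65,5);o[:v.shape[0],295:295+v.shape[1]]=v[:600,:505]
v=overlay(p,B,210,215,60,34,5);o[340:340+v.shape[0],295:295+v.shape[1]]=v
v=overlay(p,C,410,215,40,34,5);o[340:340+v.shape[0],600:800]=v
cv2.imwrite("pics/c2.png",o)
go(.4045,.2999,.15,.185);print(get_state()["position"])
E
```

```text
delta [ 161.8 -167.4   69.7] turn -12.7 q6 0.14 tilt [ 0.     0.004 -1.   ] w 42.1 F [-1.  -1.1 -0.9] t 8.8
[0.56584417 0.13181824 0.21914482]
```

View pics/c2.png

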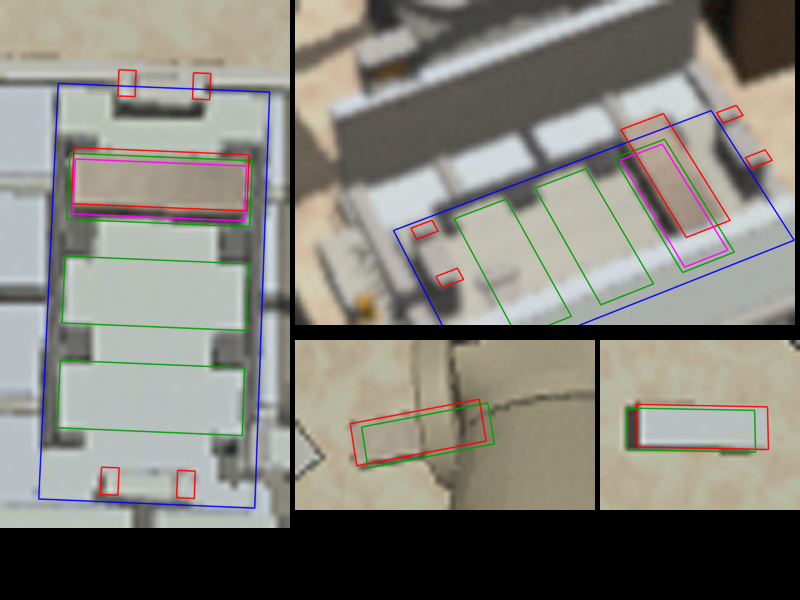

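apply_moves --deltas '[60,28,-29,0,-3,60,56,-58,0,-6,60,84,-87,15,-9,60,112,-116,35,-12.7,60,140,-145,55,-12.7,60,162,-167,75,-12.7,60,162,-167,110,-12.7,60,162,-167,130,-12.7,60,162,-167,130,-12.7,60,162,-167,130,-12.7]'

```text
clock: 9.6
position: [0.4057, 0.2945, 0.0886]
ee_rot: [-0.0, 0.641, 0.768, -0.001]
contact_force: [0.6, -0.2, 0.5]
width: 0.0599
gripper_force: 0.0
```

```bash
python3 -c "
from h import *
print(get_state()['position'])
go(.4045,.2999,.025,.185)"
```

```text
[0.40571255 0.2945285  0.08857741]
delta [ 5.6 -0.1 63.6] turn -0.3 q6 0.31 tilt [-0.002 -0.001 -1.   ] w 59.9 F [ 0.6 -0.2  0.5] t 9.6
```

apply_moves --deltas '[60,5.5,0,25,0,60,5.5,0,50,0,60,5.5,0,63,0,60,5.5,0,63,0,60,5.5,0,63,0,24,5.5,0,63,0,24,5.5,0,63,0,24,5.5,0,63,0,24,5.5,0,63,0,24,5.5,0,63,0,24,5.5,0,63,0]'

```text
clock: 10.52
position: [0.4062, 0.301, 0.0281]
ee_rot: [0.001, 0.641, 0.767, 0.002]
contact_force: [1.0, -1.0, 6.7]
width: 0.0289
gripper_force: 61.0
```

```bash
python3 -c "
from h import *
print(get_state()['position'])
go(.504,-.031,.22,-.046)"
```

```text
[0.40623215 0.30100562 0.02809723]
delta [-343.9   37.7 -192.1] turn 12.9 q6 0.32 tilt [ 0.003  0.001 -1.   ] w 28.9 F [ 1.  -1.   6.7] t 10.5
```

apply_moves --deltas '[24,0,0,-30,0,24,0,0,-70,0,24,0,0,-110,0,24,0,0,-150,0,24,0,0,-180,0,24,-30,3,-192,1,24,-60,6,-192,2,24,-100,11,-192,4,24,-140,15,-192,6,24,-180,20,-192,7,24,-215,24,-192,8,24,-250,28,-192,9]'

```text
clock: 11.52
position: [0.477, 0.0577, 0.2188]
ee_rot: [0.0, 0.7, 0.714, 0.0]
contact_force: [0.4, 1.5, -2.6]
width: 0.0286
gripper_force: 65.6
```

apply_moves --deltas '[24,-30,1,0,2,24,-60,3,0,4,24,-93,5,0,4,24,-93,5,0,4,24,-93,5,25,4,24,-93,5,55,4,24,-93,5,80,4,24,-93,5,96,4,24,-93,5,96,4,24,-93,5,96,4,24,-93,5,96,4,24,-93,5,96,4]'

```text
clock: 12.52
position: [0.4855, -0.0334, 0.1239]
ee_rot: [0.001, 0.724, 0.69, 0.001]
contact_force: [-0.7, 0.1, -1.7]
width: 0.0286
gripper_force: 65.6
```

```bash
python3 -c "
from h import *
print(get_state()['position'])
go(.504,-.0302,.074,-.046)"
```

```text
[ 0.48547123 -0.03335391  0.12387452]
delta [ 4.1 18.2 49.9] turn -0.1 q6 -0.16 tilt [ 0.003 -0.001 -1.   ] w 28.6 F [-0.7  0.1 -1.7] t 12.5
```

apply_moves --deltas '[24,4,9,0,0,24,4,18,0,0,24,4,18,10,0,24,4,18,26,0,24,4,18,26,0,24,4,18,26,0,24,4,18,26,0]'

```text
clock: 13.1
position: [0.5026, -0.0302, 0.0963]
ee_rot: [-0.0, 0.724, 0.69, -0.0]
contact_force: [0.0, -0.2, -2.5]
width: 0.0284
gripper_force: 65.6
```

```bash
python3 -c "
from h import *
print(get_state()['position'])
go(.504,-.0302,.074,-.046)"
```

```text
[ 0.50258451 -0.03018315  0.09626677]
delta [ 0.   1.4 22.3] turn -0.1 q6 -0.15 tilt [-0.  0. -1.] w 28.4 F [ 0.  -0.2 -2.5] t 13.1
```

apply_moves --deltas '[24,0,1,8,0,24,0,1,13,0,24,0,1,17,0,24,0,1,20,0,24,0,1,22,0,24,0,1,23,0,24,0,1,23,0,24,0,1,23,0]'

```text
clock: 13.77
position: [0.503, -0.0302, 0.0741]
ee_rot: [-0.0, 0.724, 0.69, -0.0]
contact_force: [-2.5, -0.2, 4.7]
width: 0.0287
gripper_force: 66.6
```

apply_moves --deltas '[42,0,0,-0.5,0,42,0,0,-0.5,0,42,0,0,-0.5,0,42,0,0,-0.5,0,42,0,0,-25,0,42,0,0,-60,0,42,0,0,-100,0,42,0,0,-140,0,42,-30,-7,-150,0,60,-70,-16,-150,0,60,-110,-25,-150,0,60,-150,-34,-150,0]'

```text
clock: 14.77
position: [0.4619, -0.1796, 0.2239]
ee_rot: [0.001, 0.723, 0.691, 0.0]
contact_force: [0.7, -0.5, -0.6]
width: 0.0601
gripper_force: 0.0
```

apply_moves --deltas '[60,-40,-9,0,0,60,-80,-18,0,0,60,-120,-26,0,-1.3,60,-160,-35,0,-1.3,60,-200,-44,0,-1.3,60,-213,-46,20,-1.3,60,-213,-46,55,-1.3,60,-213,-46,90,-1.3,60,-213,-46,130,-1.3,60,-213,-46,140,-1.3,60,-213,-46,140,-1.3,60,-213,-46,140,-1.3]'

```text
clock: 15.77
position: [0.4066, -0.3894, 0.0838]
ee_rot: [0.0, 0.716, 0.698, 0.0]
contact_force: [1.5, -0.1, 0.2]
width: 0.0596
gripper_force: 0.0
```

```bash
python3 -c "
from h import *
print(get_state()['position'])
go(.4059,-.3891,.026,-.023)"
```

```text
[ 0.40660948 -0.38940577  0.08379075]
delta [ 0.3 -0.7 57.8] turn -0.1 q6 -0.86 tilt [ 0. -0. -1.] w 59.6 F [ 1.5 -0.1  0.2] t 15.8
```

apply_moves --deltas '[60,0,0,25,0,60,0,0,50,0,60,0,0,57,0,60,0,0,57,0,60,0,0,57,0,24,0,0,57,0,24,0,0,57,0,24,0,0,57,0,24,0,0,57,0,24,0,0,57,0,24,0,0,57,0]'

```text
clock: 16.68
position: [0.407, -0.39, 0.0281]
ee_rot: [0.002, 0.716, 0.698, -0.0]
contact_force: [-0.6, 0.3, 7.4]
width: 0.0288
gripper_force: 61.1
```

```bash
python3 -c "
from h import *
print(get_state()['position'])
D=(.5035,-.031,-.046)
c=T(D,[[-.056,0,0]])[0];print(c)
go(c[0],c[1],.22,-.046)"
```

```text
[ 0.40703202 -0.39001786  0.02811146]
[ 0.44755924 -0.02842491  0.        ]
delta [ 362.    31.9 -192.8] turn 1.2 q6 -0.86 tilt [ 0.002 -0.003 -1.   ] w 28.8 F [-0.6  0.3  7.4] t 16.7
```

apply_moves --deltas '[24,0,0,-30,0,24,0,0,-70,0,24,0,0,-110,0,24,0,0,-150,0,24,0,0,-180,0,24,20,2,-193,0,24,60,5,-193,1.2,24,100,9,-193,1.2,24,140,12,-193,1.2,24,180,16,-193,1.2,24,215,19,-193,1.2,24,250,22,-193,1.2]'

```text
clock: 17.68
position: [0.4337, -0.1375, 0.2194]
ee_rot: [-0.0, 0.723, 0.691, 0.0]
contact_force: [1.3, -0.6, -1.6]
width: 0.0289
gripper_force: 60.4
```

apply_moves --deltas '[24,30,3,0,0,24,60,6,0,0,24,90,8,0,0,24,111,10,0,0,24,111,10,0,0,24,111,10,25,0,24,111,10,55,0,24,111,10,80,0,24,111,10,105,0,24,111,10,122,0,24,111,10,122,0,24,111,10,122,0]'

```text
clock: 18.68
position: [0.4488, -0.0295, 0.0969]
ee_rot: [-0.001, 0.723, 0.691, -0.001]
contact_force: [0.6, -1.0, -2.5]
width: 0.0287
gripper_force: 60.2
```

```bash
python3 -c "
from h import *
print(get_state()['position'])
go(.4476,-.0293,.074,-.046)"
```

```text
[ 0.44884019 -0.02950273  0.09692328]
delta [ 0.1 -1.2 22.9] turn -0.0 q6 -0.17 tilt [-0.002  0.    -1.   ] w 28.7 F [ 0.6 -1.  -2.5] t 18.7
```

apply_moves --deltas '[24,0,-1,8,0,24,0,-1,13,0,24,0,-1,17,0,24,0,-1,20,0,24,0,-1,22,0,24,0,-1,23,0,24,0,-1,23,0,24,0,-1,23,0]'

```text
clock: 19.35
position: [0.4487, -0.0291, 0.0744]
ee_rot: [0.0, 0.723, 0.691, 0.0]
contact_force: [0.9, 0.5, -2.7]
width: 0.0286
gripper_force: 60.5
```

apply_moves --deltas '[24,0,0,1,0,42,0,0,1,0,42,0,0,1,0,42,0,0,1,0,42,0,0,1,0,42,0,0,-25,0,42,0,0,-60,0,42,0,0,-100,0,42,0,0,-140,0,42,40,0,-150,0,42,80,0,-150,0,42,120,0,-150,0]'

```text
clock: 20.35
position: [0.4549, 0.0915, 0.2261]
ee_rot: [0.001, 0.724, 0.69, 0.002]
contact_force: [1.1, 0.3, -0.7]
width: 0.0421
gripper_force: 0.0
```

apply_moves --deltas '[60,40,0,0,0,60,80,0,0,0,60,100,0,0,0,60,120,0,0,0,60,120,0,0,0,60,120,0,0,0]'

```text
clock: 20.85
position: [0.4593, 0.2112, 0.224]
ee_rot: [0.0, 0.722, 0.691, -0.0]
contact_force: [-0.2, -0.8, -0.5]
width: 0.0602
gripper_force: 0.0
```

```bash
python3 - <<'E'
from h import *
D=(.504,-.031,-.046)
p=get_image("top");s=get_image("side")
L=deckmodel(D)
for k in(-1,0,1):L+=boxm(T(D,[[k*.056,0,0]])[0],D[2]+np.pi/2,.092,.03,.046,.078,((0,0,255),(255,0,255)))
# keeper: bar on dark rib, segment by side/top
for q in("keeper_grip",):
    for pp in(p,s):
        for r in place_of(q,pp)[:2]: print(r["score"],r["point"],onz(pp,r["point"],.022))
o=np.zeros((600,800,3),np.uint8)
u=overlay(p,L,305,160,44,80,6.6);o[:u.shape[0],:u.shape[1]]=u[:600]
v=overlay(s,L,265,175,100,65,5);o[:v.shape[0],295:295+v.shape[1]]=v[:600,:505]
k=(.4617,.4480);ya=.675
K=boxm(k,ya,.216,.024,0,.010)+boxm(k,ya,.07,.016,.01,.034)
v=overlay(p,K,172,186,44,52,5);o[330:330+v.shape[0],295:295+v.shape[1]]=v
v=overlay(s,K,225,115,50,52,5);o[330:330+v.shape[0],540:540+v.shape[1]]=v
cv2.imwrite("pics/c3.png",o)
print(get_state()["position"])
E
```

```text
0.71 [197.4, 217.4] [0.46117732 0.43468819 0.022     ]
0.68 [264.2, 197.4] [0.53242052 0.19775996 0.022     ]
0.58 [251.7, 130.8] [0.4671318  0.47620948 0.022     ]
[0.45951124 0.2094925  0.22430077]
```

View pics/c3.png

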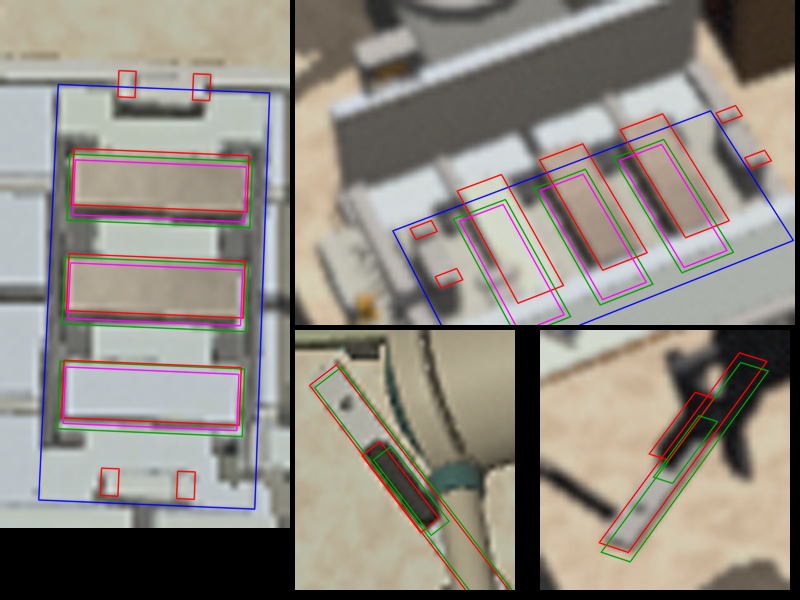

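```bash
python3 -c "
from h import *
go(.4617,.448,.080,-.896)"
```

```text
delta [238.4  -9.1 144.2] turn 48.6 q6 0.34 tilt [-0. -0. -1.] w 59.7 F [ 0.3 -0.5  0.5] t 21.1
```

apply_moves --deltas '[50,40,-1,0,7,50,80,-3,0,14,50,120,-5,20,21,50,160,-6,45,28,50,200,-8,80,35,50,238,-9,110,42,50,238,-9,144,48.6,50,238,-9,144,48.6,50,238,-9,144,48.6,50,238,-9,144,48.6,50,238,-9,144,48.6]'

```text
clock: 21.97
position: [0.4627, 0.4481, 0.0818]
ee_rot: [-0.0, 0.943, 0.331, 0.001]
contact_force: [0.6, -0.2, -0.4]
width: 0.0497
gripper_force: 0.0
```

```bash
python3 -c "
from h import *
print(get_state()['position'])
go(.4617,.448,.029,-.896)
p=get_image('top');s=get_image('side')
k=(.4617,.4480);ya=.675
K=boxm(k,ya,.216,.024,0,.010)+boxm(k,ya,.07,.016,.01,.034)
a=overlay(s,K,225,110,60,60,8)
cv2.imwrite('pics/k1.png',a)"
```

```text
[0.46274566 0.4481043  0.0817524 ]
delta [-1.  -0.6 52.8] turn 0.0 q6 1.56 tilt [ 0.002  0.001 -1.   ] w 49.7 F [ 0.6 -0.2 -0.4] t 22.0
```

View pics/k1.png

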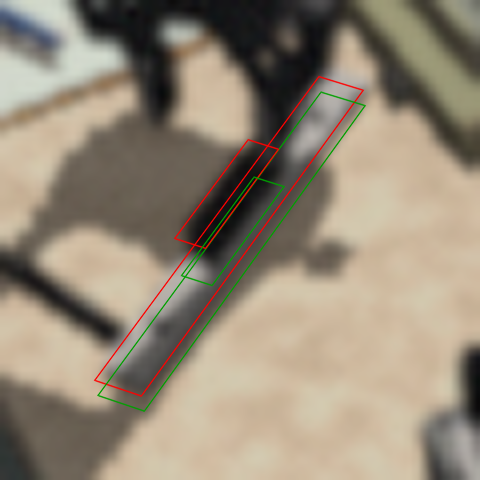

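apply_moves --deltas '[50,0,0,25,0,50,0,0,45,0,50,0,0,53,0,50,0,0,53,0,50,0,0,53,0,10,0,0,53,0,8,0,0,53,0,8,0,0,53,0,8,0,0,53,0,8,0,0,53,0,8,0,0,53,0,8,0,0,53,0]' --squeeze 80

```text
clock: 23.07
position: [0.4622, 0.4494, 0.0289]
ee_rot: [-0.0, 0.943, 0.332, 0.001]
contact_force: [-1.0, 0.2, 6.0]
width: 0.0142
gripper_force: 80.6
```

```bash
python3 -c "
from h import *
print(get_state()['position'])
go(.504,-.031,.24,-.046-np.pi/2)"
```

```text
[0.46218335 0.44943287 0.02888804]
delta [-267.7  400.8 -211.8] turn 41.4 q6 1.56 tilt [ 0.002  0.002 -1.   ] w 14.2 F [-1.   0.2  6. ] t 23.1
```

apply_moves --deltas '[8,0,0,-30,0,8,0,0,-70,0,8,0,0,-110,0,8,0,0,-150,0,8,0,0,-190,0,8,0,0,-212,0,8,-20,30,-212,3,8,-40,60,-212,7,8,-60,90,-212,12,8,-80,120,-212,18,8,-100,150,-212,24,8,-120,180,-212,30]'

```text
clock: 24.07
position: [0.4798, 0.2315, 0.2387]
ee_rot: [0.0, 0.997, 0.074, -0.001]
contact_force: [1.0, 0.5, -2.6]
width: 0.0145
gripper_force: 79.4
```

```bash
python3 -c "
from h import *
print(get_state()['position'])
go(.505,-.031,.24,-.046-np.pi/2)"
```

```text
[0.47979225 0.23153821 0.23870056]
delta [-13.9 263.4  -1.2] turn 11.1 q6 1.74 tilt [-0.001 -0.001 -1.   ] w 14.5 F [ 1.   0.5 -2.6] t 24.1
```

apply_moves --deltas '[8,-2,35,0,2,8,-4,72,0,4,8,-6,110,0,6,8,-8,147,0,8,8,-10,184,0,10,8,-12,220,0,11,8,-13,245,0,11,8,-13,256,20,11,8,-13,256,50,11,8,-13,256,80,11,8,-13,256,100,11,8,-13,256,100,11]'

```text
clock: 25.07
position: [0.5026, -0.0212, 0.1347]
ee_rot: [-0.001, 1.0, -0.02, -0.006]
contact_force: [-1.3, 0.3, -3.8]
width: 0.0145
gripper_force: 79.2
```

```bash
python3 -c "
from h import *
print(get_state()['position'])
go(.505,-.031,.125,-.046-np.pi/2)"
```

```text
[ 0.50256409 -0.02123056  0.1346891 ]
delta [2.9 9.7 9.6] turn 0.4 q6 1.43 tilt [-0.011  0.002 -1.   ] w 14.5 F [-1.3  0.3 -3.8] t 25.1
```

apply_moves --deltas '[8,2,7,0,0.4,8,2,7,0,0.4,8,2,7,5,0.4,8,2,7,8,0.4,8,2,7,8,0.4,8,2,7,8,0.4,8,2,7,8,0.4]'

```text
clock: 25.65
position: [0.5086, -0.0287, 0.1317]
ee_rot: [-0.0, 1.0, -0.023, 0.0]
contact_force: [0.1, 0.3, -3.4]
width: 0.0142
gripper_force: 79.3
```

```bash
python3 - <<'E'
from h import *
D=(.504,-.031,-.046)
print(get_state()['position'])
go(.505,-.031,.109,-.046-np.pi/2)
z=get_state()['position'][2]-.029
p=get_image("top");s=get_image("side")
L=deckmodel(D)+boxm(D[:2],D[2],.216,.024,z,z+.01,((255,0,255),(255,255,0)))+boxm(D[:2],D[2],.07,.016,z+.01,z+.034)
o=np.zeros((600,800,3),np.uint8)
u=overlay(p,L,305,160,44,80,6.6);o[:u.shape[0],:u.shape[1]]=u[:600]
v=overlay(s,L,270,165,84,65,6);o[:v.shape[0],295:295+v.shape[1]]=v[:600,:505]
cv2.imwrite("pics/k2.png",o)
E
```

```text
[ 0.50864776 -0.02866666  0.1316783 ]
delta [-3.6  2.5 22.7] turn 0.0 q6 1.42 tilt [ 0.001  0.    -1.   ] w 14.2 F [ 0.1  0.3 -3.4] t 25.6
```

View pics/k2.png

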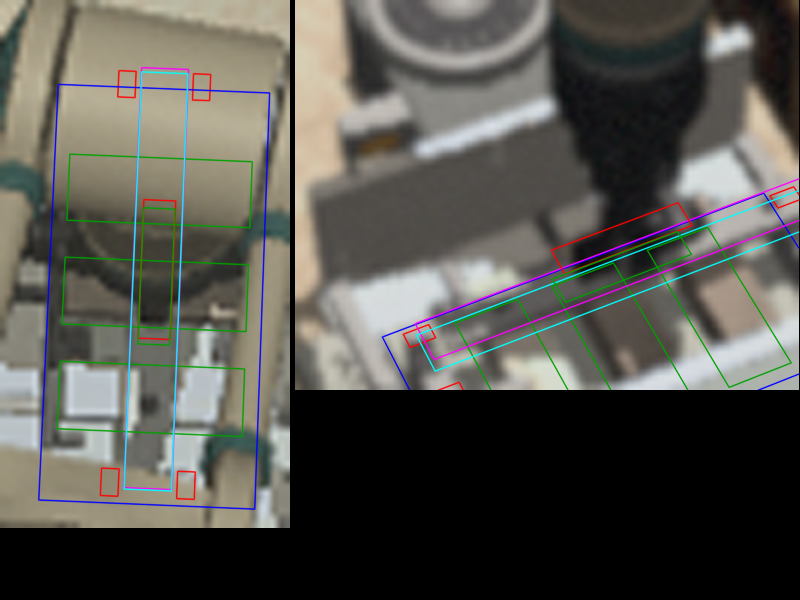

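apply_moves --deltas '[8,-3.5,2.3,0,0,8,-3.5,2.3,0,0,8,-3.5,2.3,8,0,8,-3.5,2.3,9,0,8,-3.5,2.3,9,0,8,-3.5,2.3,9,0]'

```text
clock: 26.25
position: [0.5047, -0.0309, 0.1219]
ee_rot: [-0.0, 1.0, -0.023, -0.0]
contact_force: [-0.3, -0.2, -2.0]
width: 0.0145
gripper_force: 79.3
```

```bash
python3 -c "
from h import *
print(get_state()['position'])
go(.505,-.031,.109,-.046-np.pi/2)"
```

```text
[ 0.50471503 -0.03086024  0.12191255]
delta [ 0.3  0.1 12.9] turn -0.0 q6 1.42 tilt [-0.001  0.    -1.   ] w 14.5 F [-0.3 -0.2 -2. ] t 26.2
```

apply_moves --deltas '[8,0,0,4,0,8,0,0,7,0,8,0,0,9.5,0,8,0,0,11.5,0,8,0,0,12.5,0,8,0,0,13,0,8,0,0,13,0,8,0,0,13,0]'

```text
clock: 26.92
position: [0.505, -0.0309, 0.1094]
ee_rot: [-0.0, 1.0, -0.023, 0.0]
contact_force: [-0.4, -0.1, -3.0]
width: 0.0143
gripper_force: 79.3
```

apply_moves --deltas '[8,0,0,1,0,8,0,0,1.5,0,8,0,0,2,0,8,0,0,2,0]'

```text
clock: 27.25
position: [0.5052, -0.031, 0.1088]
ee_rot: [0.0, 1.0, -0.023, 0.001]
contact_force: [-2.8, 0.5, 7.5]
width: 0.0141
gripper_force: 81.0
```

apply_moves --deltas '[30,0,0,-1,0,30,0,0,-1,0,30,0,0,-1,0,30,0,0,-1,0,30,0,0,-25,0,30,0,0,-60,0,30,0,0,-100,0,30,0,-40,-120,0,30,0,-80,-120,0,30,0,-120,-120,0,30,0,-160,-120,0,30,0,-160,-120,0]'

```text
clock: 28.25
position: [0.5122, 0.1355, 0.2275]
ee_rot: [-0.003, 1.0, -0.02, 0.0]
contact_force: [-0.2, -0.6, -0.4]
width: 0.0301
gripper_force: 0.0
```

apply_moves --deltas '[30,0,-40,0,0,30,0,-80,0,0,30,0,-120,0,0,30,0,-150,0,0,30,0,-150,0,0,30,0,-150,0,0]'

```text
clock: 28.75
position: [0.519, 0.2797, 0.2266]
ee_rot: [0.0, 1.0, -0.022, -0.0]
contact_force: [0.0, 0.8, -0.4]
width: 0.0302
gripper_force: 0.0
```

```bash
python3 - <<'E'
from h import *
D=(.504,-.031,-.046)
print(get_state()['position'])
p=get_image("top");s=get_image("side")
L=boxm(D[:2],D[2],.216,.024,.08,.09,((255,0,255),(255,255,0)))+boxm(D[:2],D[2],.07,.016,.09,.114)
o=np.zeros((600,800,3),np.uint8)
u=overlay(p,L,305,160,44,85,7);o[:u.shape[0],:u.shape[1]]=u[:600]
v=overlay(s,L,270,175,80,65,6);o[:v.shape[0],315:315+v.shape[1]]=v[:600,:485]
for q in("wheel_axis","crank_grip","keeper_grip"):
    for n,pp in(("t",p),("s",s)):
        for r in place_of(q,pp)[:1]: print(q,n,r["score"],r["point"],onz(pp,r["point"],.102 if q[0]=="k" else .129))
v=overlay(p,[],245,180,45,35,5);o[400:400+v.shape[0],315:315+v.shape[1]]=v
v=overlay(s,[],270,140,44,40,5);o[400:400+v.shape[0],560:560+v.shape[1]]=v
cv2.imwrite("pics/w1.png",o)
E
```

```text
[0.51901499 0.27969498 0.22662577]
wheel_axis t 0.76 [263.4, 198.4] [0.51234139 0.1842852  0.129     ]
wheel_axis s 0.91 [298.8, 158.9] [0.52077745 0.17528852 0.129     ]
crank_grip t 0.35 [259.6, 207.8] [0.48092309 0.19630054 0.129     ]
crank_grip s 0.59 [287.9, 155.2] [0.49652997 0.20673371 0.129     ]
keeper_grip t 0.94 [332.2, 200.1] [ 0.50978855 -0.04459981  0.102     ]
keeper_grip s 0.75 [325.3, 206.0] [ 0.51650443 -0.01590357  0.102     ]
```

View pics/w1.png

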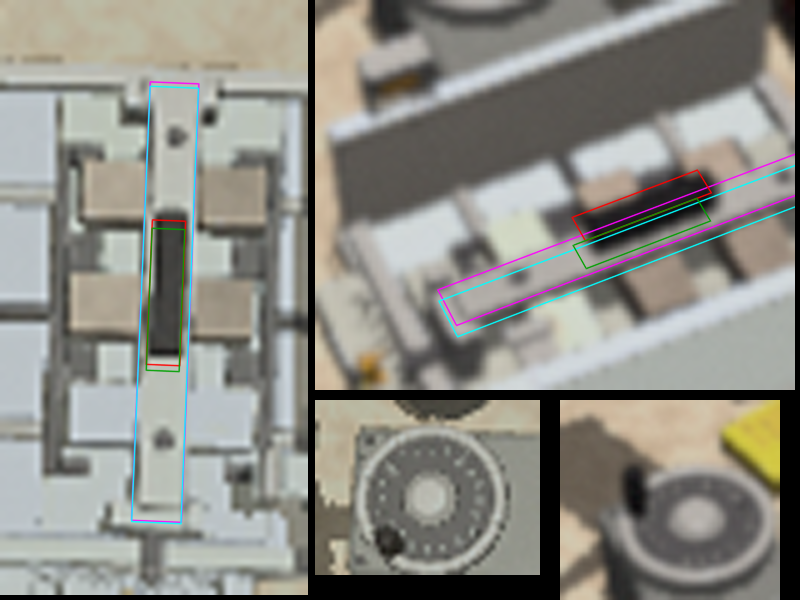

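The billets are seated. The keeper lies in both notches but looks about 4 mm too far along x. I'll shift it back for margin.

```bash
python3 -c "
from h import *
go(.508,-.031,.23,-.046-np.pi/2)"
```

```text
delta [  3.3 308.9  -2.5] turn -0.1 q6 1.99 tilt [ 0.  0. -1.] w 30.2 F [ 0.2  0.5 -0.4] t 29.1
```

apply_moves --deltas '[30,0,40,0,0,30,1,80,0,0,30,1,120,0,0,30,1,160,0,0,30,2,200,0,0,30,2,240,0,0,30,3,280,0,0,30,3,309,0,0,30,3,309,30,0,30,3,309,65,0,30,3,309,80,0,30,3,309,80,0]'

```text
clock: 30.15
position: [0.5048, -0.0304, 0.1439]
ee_rot: [-0.001, 1.0, -0.024, -0.004]
contact_force: [-0.3, 0.4, -0.8]
width: 0.03
gripper_force: 0.0
```

```bash
python3 -c "
from h import *
print(get_state()['position'])
go(.508,-.031,.109,-.046-np.pi/2)"
```

```text
[ 0.50482251 -0.03037068  0.14393365]
delta [ 3.5  0.5 34.9] turn -0.1 q6 1.42 tilt [-0.008  0.002 -1.   ] w 30.0 F [-0.3  0.4 -0.8] t 30.1
```

apply_moves --deltas '[30,0,0,20,0,30,0,0,34,0,30,0,0,34,0,30,0,0,34,0,8,0,0,34,0,8,0,0,34,0,8,0,0,34,0,8,0,0,34,0,8,0,0,34,0]'

```text
clock: 30.9
position: [0.5092, -0.0303, 0.1151]
ee_rot: [0.0, 1.0, -0.023, 0.002]
contact_force: [-1.8, -1.2, 7.2]
width: 0.0136
gripper_force: 79.5
```

apply_moves --deltas '[8,0,0,-2,0,8,0,0,-3,0,8,-2,0,-3,0,8,-4.3,0,-3,0,8,-4.3,0,-3,0,8,-4.3,0,0,0,8,-4.3,0,1.5,0,8,-4.3,0,1.5,0,8,-4.3,0,1.5,0]'

```text
clock: 31.65
position: [0.503, -0.0298, 0.115]
ee_rot: [0.0, 1.0, -0.023, 0.0]
contact_force: [-8.9, 1.4, 22.4]
width: 0.0141
gripper_force: 81.9
```

apply_moves --deltas '[30,0,0,-3,0,30,0,0,-3,0,30,0,0,-3,0,30,0,0,-3,0,30,0,0,-25,0,30,0,0,-60,0,30,0,0,-100,0,30,0,-40,-120,0,30,0,-80,-120,0,30,0,-120,-120,0,30,0,-160,-120,0,30,0,-190,-120,0]'

```text
clock: 32.65
position: [0.5122, 0.1628, 0.2316]
ee_rot: [-0.001, 1.0, -0.023, -0.0]
contact_force: [-0.3, 0.3, 0.0]
width: 0.03
gripper_force: 0.0
```

apply_moves --deltas '[34,0,-40,0,0,34,0,-80,0,0,34,0,-110,0,0,34,0,-110,0,0,34,0,-110,0,0]'

```text
clock: 33.07
position: [0.5172, 0.2712, 0.2307]
ee_rot: [0.0, 1.0, -0.021, -0.001]
contact_force: [-0.3, -1.2, 0.0]
width: 0.0341
gripper_force: 0.0
```

```bash
python3 - <<'E'
from h import *
D=(.504,-.031,-.046)
print(get_state()['position'])
p=get_image("top");s=get_image("side")
L=boxm(D[:2],D[2],.216,.024,.08,.09,((255,0,255),(255,255,0)))+boxm(D[:2],D[2],.07,.016,.09,.114)
o=np.zeros((600,800,3),np.uint8)
u=overlay(p,L,305,160,44,85,7);o[:u.shape[0],:u.shape[1]]=u[:600]
v=overlay(s,L,270,175,80,65,6);o[:v.shape[0],315:315+v.shape[1]]=v[:600,:485]
ax=np.array([.515,.181]);cg=np.array([.483,.201])
def circ(c,r,z): t=np.linspace(0,6.28,24);return np.c_[c[0]+r*np.cos(t),c[1]+r*np.sin(t),0*t+z]
W=[(circ(ax,.052,.110),(0,0,255)),(circ(cg,.0085,.149),(0,255,0)),(circ(cg,.0085,.109),(255,255,0))]
v=overlay(p,W,245,180,45,35,5);o[400:400+v.shape[0],315:315+v.shape[1]]=v
v=overlay(s,W,270,140,44,40,5);o[400:400+v.shape[0],560:560+v.shape[1]]=v
cv2.imwrite("pics/w2.png",o)
E
```

```text
[0.51716529 0.27118034 0.23071307]
```

View pics/w2.png

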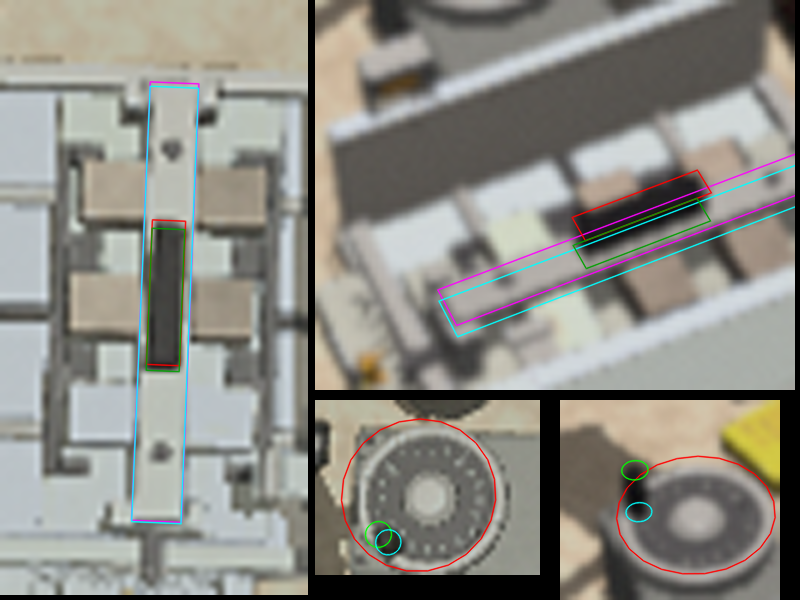

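The keeper is now centred and the billets are seated. My wheel-circle guess is about 9 mm too far left, so I'll triangulate the hub and crank from the pixels (top hub about (268,199), side hub (297,163)).

```bash
python3 - <<'E'
from h import *
np.set_printoptions(precision=4,suppress=True)
p=get_image("top");s=get_image("side")
def tri(u,v):
    A=[];b=[]
    for pp,uv in((p,u),(s,v)):
        o,d=ray(pp,uv);d/=np.linalg.norm(d);M=np.eye(3)-np.outer(d,d);A.append(M);b.append(M@o)
    return np.linalg.lstsq(np.vstack(A),np.hstack(b),rcond=None)[0]
print("hub",tri((268,199.2),(297,163.2)), onz(p,(268,199.2),.11),onz(s,(297,163.2),.11))
print("grip",tri((259.4,207.8),(284.8,157.5)), onz(p,(259.4,207.8),.129),onz(s,(284.8,157.5),.129))
# hough on upscaled top for rim; dark blob for handle
g=cv2.cvtColor(p["frame"],cv2.COLOR_RGB2GRAY)
c=cv2.resize(g[175:225,245:292],None,fx=8,fy=8,interpolation=cv2.INTER_CUBIC)
h=cv2.HoughCircles(c,cv2.HOUGH_GRADIENT,1,200,param1=80,param2=20,minRadius=95,maxRadius=135)
if h is not None: 
    for q in h[0][:3]: uv=(q[:2]+.5)/8-.5+[245,175];print(uv,q[2]/8,onz(p,uv,.11))
for pp,(x,y,w,hh) in((p,(252,200,16,16)),(s,(278,148,14,20))):
    a=cv2.cvtColor(pp["frame"],cv2.COLOR_RGB2GRAY)[y:y+hh,x:x+w].astype(float);m=(a<60);yy,xx=np.nonzero(m);print(m.sum(),xx.mean()+x,yy.mean()+y,yy.min()+y,yy.max()+y,onz(pp,(xx.mean()+x,yy.mean()+y),.129))
E
```

```text
hub [0.5113 0.1705 0.1178] [0.5125 0.1716 0.11  ] [0.5142 0.177  0.11  ]
grip [0.4803 0.1956 0.1367] [0.4809 0.197  0.129 ] [0.4833 0.2023 0.129 ]
[267.5   199.375] 12.7625 [0.5119 0.1733 0.11  ]
21 259.42857142857144 208.04761904761904 206 210 [0.4801 0.1969 0.129 ]
36 284.55555555555554 157.77777777777777 153 163 [0.482  0.2015 0.129 ]
```

```bash
python3 -c "
from h import *
go(.4815,.1985,.175,-.046-np.pi/2)"
```

```text
delta [-32.6  71.6  56.6] turn -0.1 q6 1.98 tilt [-0.001 -0.001 -1.   ] w 33.9 F [-0.6 -0.   0.8] t 33.3
```

apply_moves --deltas '[36,-16,36,0,0,36,-33,72,20,0,36,-33,72,50,0,36,-33,72,57,0,36,-33,72,57,0,36,-33,72,57,0,36,-33,72,57,0]' --squeeze 50

```text
clock: 33.85
position: [0.483, 0.2001, 0.1762]
ee_rot: [-0.001, 1.0, -0.023, 0.002]
contact_force: [-1.0, 0.3, -0.0]
width: 0.0359
gripper_force: 0.0
```

```bash
python3 -c "
from h import *
print(get_state()['position'])
go(.4815,.1985,.135,-.046-np.pi/2)"
```

```text
[0.48296429 0.20005381 0.17620074]
delta [-1.5  1.7 41.2] turn -0.0 q6 1.88 tilt [ 0.003  0.001 -1.   ] w 35.9 F [-1.   0.3 -0. ] t 33.9
```

apply_moves --deltas '[36,-1,1.5,20,0,36,-1,1.5,41,0,36,-1,1.5,41,0,36,-1,1.5,41,0,16,-1,1.5,41,0,12,-1,1.5,41,0,12,-1,1.5,41,0,12,-1,1.5,41,0,12,-1,1.5,41,0,12,-1,1.5,41,0]'

```text
clock: 34.68
position: [0.4811, 0.1985, 0.1353]
ee_rot: [-0.001, 1.0, -0.023, 0.002]
contact_force: [-0.9, 1.5, 6.1]
width: 0.0157
gripper_force: 48.7
```

```bash
cat > circ.py <<'E'
from h import *
import sys
# circ.py axisx axisy degrees step(deg/row) : rows from the present pose around axis
ax=np.array([float(sys.argv[1]),float(sys.argv[2])]);tot=float(sys.argv[3]);st=float(sys.argv[4])
s=get_state();P=s["position"];M=rot(s["ee_rot"]);r=P[:2]-ax
print("pos",P.round(4),"r",np.linalg.norm(r).round(4),"ang",np.degrees(np.arctan2(r[1],r[0])).round(1),"w",s["width"],"F",s["contact_force"].round(1))
a0=np.arctan2(r[1],r[0]);n=int(np.ceil(abs(tot)/st))
for i in range(1,n+1):
    a=a0+np.radians(tot)*i/n;t=ax+.040*np.array([np.cos(a),np.sin(a)])
    d=M.T@np.r_[t-P[:2],0]*1000;print("12, %.1f, %.1f, 0, 0,"%(d[0],d[1]))
E
python3 circ.py .513 .1735 230 20
```

```text
pos [0.4811 0.1985 0.1353] r 0.0405 ang 141.9 w 0.015734835649317325 F [-0.9  1.5  6.1]
12, -5.4, 12.3, 0, 0,
12, -7.0, 25.5, 0, 0,
12, -4.1, 38.5, 0, 0,
12, 2.9, 49.9, 0, 0,
12, 13.2, 58.3, 0, 0,
12, 25.7, 62.9, 0, 0,
12, 39.0, 63.1, 0, 0,
12, 51.7, 58.9, 0, 0,
12, 62.2, 50.8, 0, 0,
12, 69.6, 39.7, 0, 0,
12, 72.9, 26.8, 0, 0,
12, 71.7, 13.5, 0, 0,
```

apply_moves --deltas '[12,-5.4,12.3,0,0,12,-7,25.5,0,0,12,-4.1,38.5,0,0,12,2.9,49.9,0,0,12,13.2,58.3,0,0,12,25.7,62.9,0,0,12,39,63.1,0,0,12,51.7,58.9,0,0,12,62.2,50.8,0,0,12,69.6,39.7,0,0,12,72.9,26.8,0,0,12,71.7,13.5,0,0]'

```text
clock: 35.68
position: [0.5535, 0.1795, 0.1354]
ee_rot: [0.002, 1.0, -0.023, 0.002]
contact_force: [0.5, -5.6, 5.3]
width: 0.0155
gripper_force: 49.7
```

```bash
python3 circ.py .513 .1735 110 18
```

```text
pos [0.5535 0.1795 0.1354] r 0.0409 ang 8.4 w 0.015468753592876023 F [ 0.5 -5.6  5.3]
12, -4.4, -10.2, 0, 0,
12, -10.7, -19.2, 0, 0,
12, -19.1, -26.2, 0, 0,
12, -29.1, -30.6, 0, 0,
12, -39.9, -32.2, 0, 0,
12, -50.7, -30.8, 0, 0,
12, -60.8, -26.5, 0, 0,
```

```bash
python3 - <<'E'
from h import *
p=get_image("top");s=get_image("side")
for n,pp in(("t",p),("s",s)):
    for q in("pointer","mark"):
        for r in place_of(q,pp)[:1]: print(n,q,r["score"],np.round(r["point"],1),onz(pp,r["point"],.05).round(4))
o=np.zeros((600,800,3),np.uint8)
v=overlay(p,[],310,230,32,24,12);o[:288,:384]=v
v=overlay(s,[],265,220,32,24,12);o[:288,400:784]=v
import os
b=cv2.imread("pics/top0.png");o[300:588,:384]=cv2.resize(b[230:254,310:342],None,fx=12,fy=12,interpolation=cv2.INTER_CUBIC)
b=cv2.imread("pics/side0.png");o[300:588,400:784]=cv2.resize(b[220:244,265:297],None,fx=12,fy=12,interpolation=cv2.INTER_CUBIC)
cv2.imwrite("pics/p1.png",o)
E
```

```text
t pointer 0.65 [321.5 245. ] [ 0.3607 -0.0076  0.05  ]
s pointer 0.59 [280.9 231.1] [ 0.3685 -0.0028  0.05  ]
s mark 0.38 [282.8 233.3] [ 0.3703 -0.0129  0.05  ]
```

View pics/p1.png

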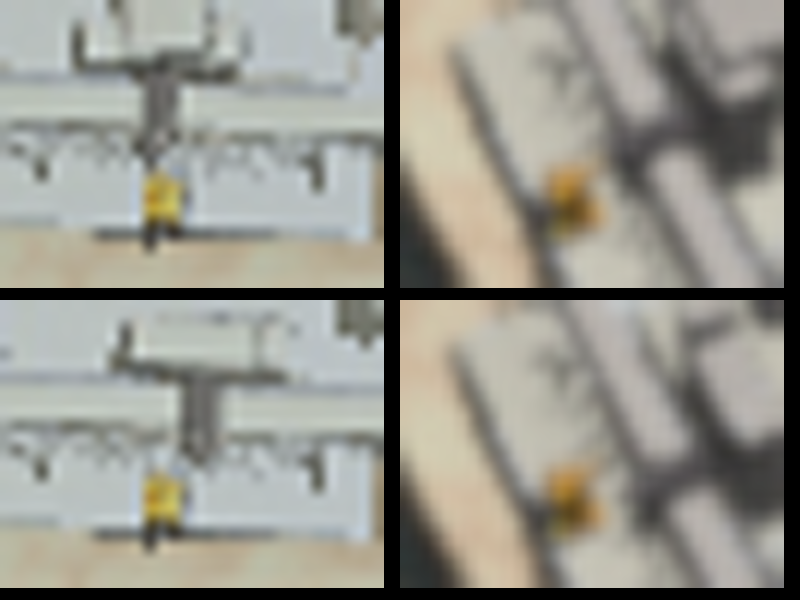

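The pointer has moved about 12 mm and its tip, at (158,150) in the crop, now stands about 2 mm left of the rider's centre at (163,200). I'll go about 85° further anticlockwise.

apply_moves --deltas '[12,-4.4,-10.2,0,0,12,-10.7,-19.2,0,0,12,-19.1,-26.2,0,0,12,-29.1,-30.6,0,0,12,-39.9,-32.2,0,0,12,-45,-32,0,0,12,-45,-32,0,0,12,-45,-32,0,0,12,-45,-32,0,0]'

```text
clock: 36.73
position: [0.508, 0.2148, 0.1352]
ee_rot: [0.0, 1.0, -0.023, 0.001]
contact_force: [0.2, -0.7, 8.7]
width: 0.0157
gripper_force: 50.0
```

```bash
cat > ptr.py <<'E'
from h import *
def meas(p):
    f=p["frame"].astype(float);g=f.mean(2)
    # rider: yellow weight
    sub=f[240:252,315:335];w=np.clip(sub[...,:2].min(2)-sub[...,2]-60,0,None);yy,xx=np.mgrid[240:252,315:335]
    rid=np.array([(w*xx).sum(),(w*yy).sum()])/w.sum()
    # pointer shaft: dark columns in rows 237..240
    c=[]
    for r in range(236,242):
        row=g[r,314:336];b=np.clip(np.median(row)-20-row,0,None);i=b.argmax()
        lo,hi=max(0,i-3),min(22,i+4);c.append(((b[lo:hi]*np.arange(lo,hi)).sum()/b[lo:hi].sum()+314,r))
    return rid,np.array(c)
if __name__=="__main__":
    ims=[("now",get_image("top")["frame"])]
    b=cv2.cvtColor(cv2.imread("pics/top0.png"),cv2.COLOR_BGR2RGB);ims.append(("start",b))
    for n,f in ims:
        rid,c=meas({"frame":f});print(n,"rider",rid.round(2),"shaft",c[:,0].round(2),"mean",c[:,0].mean().round(2))
E
python3 ptr.py; python3 circ.py .513 .1735 -110 18
```

```text
now rider [322.89 246.2 ] shaft [325.24 320.94 321.03 320.98 320.33 320.57] mean 321.51
start rider [322.89 246.21] shaft [324.38 326.26 326.12 326.12 325.85 325.94] mean 325.78
pos [0.508  0.2148 0.1352] r 0.0416 ang 97.0 w 0.015843770390927756 F [ 0.3 -1.1  7.9]
12, 11.2, 1.2, 0, 0,
12, 21.8, 3.9, 0, 0,
12, 31.3, 9.3, 0, 0,
12, 39.0, 17.1, 0, 0,
12, 44.3, 26.7, 0, 0,
12, 46.8, 37.3, 0, 0,
12, 46.3, 48.2, 0, 0,
```

```bash
python3 - <<'E'
from h import *
p=get_image("top")
o,_=ray(p,(0,0))
a=onz(p,(323,246),.05)
for yaw in(-.046,-.040,-.052):
    d=np.array([np.cos(yaw),np.sin(yaw),0]);u=proj(p,a);v=proj(p,a+.0255*d);print(yaw,(v-u).round(3))
print((proj(p,a+[0,.01,0])-proj(p,a)).round(3),(proj(p,a+[0,0,.02])-proj(p,a)).round(3))
E
python3 circ.py .513 .1735 -130 12
```

```text
-0.046 [ 0.314 -7.39 ]
-0.04 [ 0.27  -7.392]
-0.052 [ 0.358 -7.388]
[-2.893  0.01 ] [-0.021 -0.206]
pos [0.5079 0.2148 0.1352] r 0.0416 ang 97.0 w 0.015414940416256087 F [ 1.2 -0.8  8. ]
12, 8.5, 1.1, 0, 0,
12, 16.6, 2.2, 0, 0,
12, 24.4, 5.1, 0, 0,
12, 31.4, 9.4, 0, 0,
12, 37.4, 15.1, 0, 0,
12, 42.0, 21.8, 0, 0,
12, 45.2, 29.4, 0, 0,
12, 46.8, 37.5, 0, 0,
12, 46.7, 45.8, 0, 0,
12, 44.8, 53.8, 0, 0,
12, 41.4, 61.3, 0, 0,
```

apply_moves --deltas '[12,8.5,1.1,0,0,12,16.6,2.2,0,0,12,24.4,5.1,0,0,12,31.4,9.4,0,0,12,37.4,15.1,0,0,12,42,21.8,0,0,12,45.2,29.4,0,0,12,46.8,37.5,0,0,12,46.7,45.8,0,0,12,44.8,53.8,0,0,12,41.4,61.3,0,0,12,41.4,61.3,0,0]'

```text
clock: 37.83
position: [0.5466, 0.152, 0.1353]
ee_rot: [-0.001, 1.0, -0.024, 0.001]
contact_force: [0.8, -0.2, 6.7]
width: 0.0153
gripper_force: 49.8
```

```bash
python3 ptr.py; python3 circ.py .513 .1735 -25 9
```

```text
now rider [322.89 246.22] shaft [326.81 322.94 322.97 322.82 322.68 322.94] mean 323.53
start rider [322.89 246.21] shaft [324.38 326.26 326.12 326.12 325.85 325.94] mean 325.78
pos [0.5466 0.152  0.1353] r 0.0399 ang -32.6 w 0.015560027700038002 F [ 0.5 -0.1  7.2]
12, -3.2, 4.9, 0, 0,
12, -7.1, 9.2, 0, 0,
12, -11.6, 12.8, 0, 0,
```

```bash
python3 circ.py .513 .174 -16 4
```

```text
pos [0.5466 0.152  0.1353] r 0.0402 ang -33.2 w 0.015560027700038002 F [ 0.5 -0.1  7.2]
12, -1.6, 2.3, 0, 0,
12, -3.3, 4.5, 0, 0,
12, -5.1, 6.6, 0, 0,
12, -7.1, 8.6, 0, 0,
```

apply_moves --deltas '[12,-1.6,2.3,0,0,12,-3.3,4.5,0,0,12,-5.1,6.6,0,0,12,-7.1,8.6,0,0,12,-7.1,8.6,0,0,12,-7.1,8.6,0,0,12,-7.1,8.6,0,0,12,-7.1,8.6,0,0]'

```text
clock: 38.55
position: [0.5398, 0.1445, 0.1353]
ee_rot: [-0.001, 1.0, -0.023, 0.002]
contact_force: [1.6, 1.0, 6.4]
width: 0.0156
gripper_force: 49.8
```

```bash
python3 ptr.py; python3 - <<'E'
from h import *
p=get_image("top");s=get_image("side");save(p,"topE.png");save(s,"sideE.png")
print(get_state()["position"])
for q in("pointer","mark"):
    for n,pp in(("t",p),("s",s)):
        for r in place_of(q,pp)[:1]: print(n,q,r["score"],np.round(r["point"],1),onz(pp,r["point"],.05).round(4))
o=np.zeros((600,800,3),np.uint8)
d=np.array([np.cos(-.046),np.sin(-.046),0])
a=onz(p,(322.89,246.2),.05)
# line through rider along scanner x (green)
L=[(np.array([a,a+.06*d]),(0,255,0))]
v=overlay(p,L,312,228,22,24,24)[:576,:400];o[:v.shape[0],:v.shape[1]]=v
v=overlay(p,[],312,228,22,24,18)[:,:396];o[:v.shape[0],404:404+v.shape[1]]=v
cv2.imwrite("pics/p2.png",o)
E
```

```text
now rider [322.9 246.2] shaft [326.87 322.94 322.94 322.96 322.57 322.97] mean 323.54
start rider [322.89 246.21] shaft [324.38 326.26 326.12 326.12 325.85 325.94] mean 325.78
[0.53979559 0.1444992  0.13530252]
t pointer 0.86 [322.8 245.3] [ 0.3596 -0.0121  0.05  ]
s pointer 0.83 [283.1 231.9] [ 0.3733 -0.0086  0.05  ]
t mark 0.74 [323.5 205.7] [ 0.4978 -0.015   0.05  ]
s mark 0.49 [280.4 230.3] [0.3684 0.0007 0.05  ]
```

View pics/p2.png

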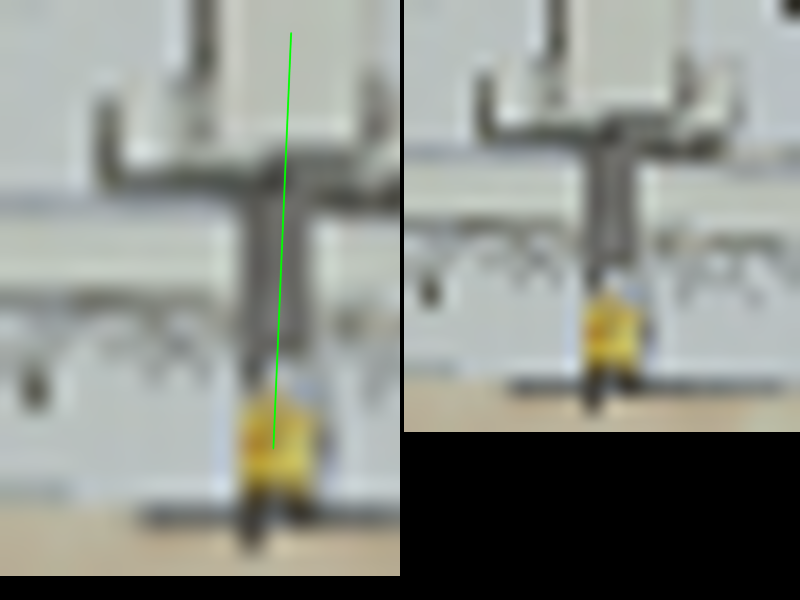

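The rider's yellow spans 242–318 in the crop, centre about 280. The pointer shaft at row 260 spans 240–308, so the pointer is still slightly left of the rider. I'll look at the raw pixels to settle the sub-pixel offset.

```bash
python3 - <<'E'
import cv2,numpy as np
for n in("topE","top0"):
    f=cv2.imread(f"pics/{n}.png").astype(int)
    print(n,"yellowness cols 318-328");
    for r in range(243,251): print(r,[int(min(f[r,c,1],f[r,c,2])-f[r,c,0]) for c in range(318,329)])
    print("gray cols 318-329")
    for r in range(235,244): print(r,f[r,318:330].mean(1).astype(int).tolist())
E
```

```text
topE yellowness cols 318-328
243 [-4, -5, -7, -9, 3, -8, -7, -7, -9, -6, -7]
244 [-7, -7, -8, -11, 21, 37, -10, -12, -9, -7, -9]
245 [-5, -5, -7, -11, 79, 76, 68, 14, -10, -8, -8]
246 [-6, -6, -9, -12, 77, 80, 78, 6, -9, -8, -6]
247 [-8, -7, -8, -14, 90, 94, 80, -8, -11, -9, -9]
248 [-8, -9, -10, -13, 37, 29, 40, -9, -11, -10, -9]
249 [1, 1, 1, -3, 6, -5, 7, 1, -1, -2, -1]
250 [24, 25, 24, 24, 13, 22, 25, 24, 22, 25, 24]
gray cols 318-329
235 [105, 88, 85, 83, 87, 65, 103, 106, 109, 141, 112, 120]
236 [145, 147, 146, 122, 87, 102, 105, 92, 78, 89, 74, 110]
237 [186, 186, 189, 189, 100, 107, 110, 190, 173, 173, 170, 167]
238 [188, 189, 189, 193, 100, 104, 109, 194, 189, 188, 186, 185]
239 [191, 190, 191, 193, 99, 104, 110, 195, 191, 188, 187, 186]
240 [136, 138, 143, 165, 101, 114, 106, 171, 166, 166, 192, 191]
241 [133, 167, 158, 138, 101, 118, 104, 152, 122, 153, 158, 133]
242 [158, 137, 166, 159, 104, 103, 105, 164, 157, 162, 162, 185]
243 [160, 185, 162, 190, 91, 170, 158, 165, 190, 161, 161, 168]
top0 yellowness cols 318-328
243 [-5, -5, -6, -8, -7, -10, -9, -6, 6, -4, -6]
244 [-
[... 238 characters left out ...]
12, -10, -10]
249 [3, 1, 2, -4, 5, -3, 6, 3, -2, -3, 0]
250 [25, 25, 25, 26, 12, 23, 23, 25, 26, 24, 25]
gray cols 318-329
235 [194, 111, 91, 101, 100, 108, 131, 132, 135, 150, 157, 163]
236 [163, 150, 156, 120, 123, 89, 98, 81, 105, 103, 96, 101]
237 [185, 187, 190, 186, 187, 184, 183, 105, 107, 106, 133, 169]
238 [189, 188, 190, 189, 190, 191, 195, 104, 106, 107, 154, 191]
239 [192, 190, 191, 190, 190, 192, 194, 103, 107, 106, 156, 191]
240 [137, 140, 142, 163, 172, 163, 166, 90, 105, 108, 157, 195]
241 [133, 167, 158, 138, 126, 134, 161, 102, 129, 104, 149, 135]
242 [158, 139, 165, 159, 159, 188, 165, 87, 112, 114, 146, 188]
243 [162, 185, 163, 189, 165, 196, 165, 158, 104, 138, 160, 170]
```

apply_moves --deltas '[12,-2.1,2.1,0,0,12,-4.5,4.1,0,0,12,-4.5,4.1,0,0,12,-4.5,4.1,0,0,12,-4.5,4.1,0,0,12,-4.5,4.1,0,0,12,-4.5,4.1,0,0]'

```text
clock: 39.48
position: [0.5349, 0.1408, 0.1352]
ee_rot: [-0.001, 1.0, -0.023, 0.002]
contact_force: [1.1, 0.9, 6.8]
width: 0.0157
gripper_force: 49.8
```

```bash
python3 - <<'E'
from h import *
p=get_image("top");f=p["frame"].astype(int);s=get_state();print(s["position"],s["contact_force"].round(1))
save(get_image("side"),"sideF.png");save(p,"topF.png")
for r in range(237,246): print(r,f[r,318:330].mean(1).astype(int).tolist())
# dense carriage displacement E -> F and 0 check by ECC on deck region
a=cv2.imread("pics/topE.png",0)[165:236,308:348];b=cv2.imread("pics/topF.png",0)[165:236,308:348]
for n in("E",):
    W=np.eye(2,3,dtype=np.float32);cc,W=cv2.findTransformECC(a,b,W,cv2.MOTION_TRANSLATION);print("shift px",cc,W[:,2])
E
```

```text
[0.53490853 0.14083821 0.13524801] [1.6 1.8 6. ]
237 [186, 185, 192, 188, 103, 105, 105, 169, 175, 174, 168, 169]
238 [188, 189, 190, 194, 102, 104, 108, 176, 190, 187, 187, 186]
239 [191, 190, 190, 194, 101, 104, 108, 177, 191, 190, 189, 187]
240 [136, 138, 142, 166, 100, 106, 107, 149, 167, 168, 192, 191]
241 [133, 167, 156, 137, 124, 115, 104, 147, 122, 155, 157, 133]
242 [156, 138, 164, 160, 108, 103, 106, 165, 158, 162, 162, 184]
243 [161, 185, 162, 190, 92, 170, 159, 166, 189, 160, 161, 168]
244 [187, 190, 187, 193, 137, 153, 161, 157, 194, 161, 188, 187]
245 [188, 188, 191, 192, 145, 133, 152, 149, 193, 186, 191, 190]
shift px 0.9783502715069349 [0.16790543 0.03690912]
```

apply_moves --deltas '[12,-1.7,1.1,0,0,12,-3.3,2.1,0,0,12,-3.3,2.1,0,0,12,-3.3,2.1,0,0,12,-3.3,2.1,0,0,12,-3.3,2.1,0,0,30,-3.3,2.1,0,0,30,-3.3,2.1,0,0,30,-3.3,2.1,0,0,30,-3.3,2.1,0,0,30,-3.3,2.1,-40,0,30,-3.3,2.1,-80,0]'

```text
clock: 40.58
position: [0.5281, 0.1376, 0.2118]
ee_rot: [0.001, 1.0, -0.023, -0.004]
contact_force: [2.1, 0.3, -0.2]
width: 0.0301
gripper_force: 0.0
```

```bash
python3 - <<'E'
from h import *
p=get_image("top");s=get_image("side");f=p["frame"].astype(int);save(p,"topG.png")
for r in range(237,246): print(r,f[r,318:330].mean(1).astype(int).tolist())
a=cv2.imread("pics/topF.png",0)[165:236,308:348];b=cv2.imread("pics/topG.png",0)[165:236,308:348]
W=np.eye(2,3,dtype=np.float32);cc,W=cv2.findTransformECC(a,b,W,cv2.MOTION_TRANSLATION);print("shift px",cc,W[:,2])
for n,pp in(("t",p),("s",s)):
    for r in place_of("shield_handle",pp)[:2]: print(n,r["score"],np.round(r["point"],1),onz(pp,r["point"],.152).round(4))
    for r in find_in("shield_handle",pp)[:2]: print("find",n,r["score"],np.round(r["point"],1),onz(pp,r["point"],.152).round(4))
# handle: view rows 195..225, cols 365..390
g=f.mean(2);print(get_state()["position"])
for r in range(190,232,4): print(r,g[r,368:386].astype(int).tolist())
E
```

```text
237 [186, 187, 191, 190, 103, 104, 110, 170, 175, 174, 172, 170]
238 [189, 191, 191, 194, 103, 105, 109, 177, 192, 190, 187, 188]
239 [193, 191, 192, 195, 101, 105, 107, 178, 192, 190, 188, 188]
240 [136, 140, 143, 167, 101, 104, 105, 151, 169, 168, 193, 191]
241 [136, 167, 159, 140, 98, 128, 117, 133, 124, 154, 158, 134]
242 [160, 138, 164, 160, 104, 108, 94, 164, 158, 163, 161, 186]
243 [162, 183, 163, 191, 159, 109, 161, 168, 192, 163, 162, 170]
244 [187, 192, 188, 194, 149, 142, 164, 160, 194, 164, 189, 188]
245 [190, 190, 190, 193, 144, 136, 151, 151, 196, 188, 192, 192]
shift px 0.9894512630485002 [0.10801758 0.04024586]
t 0.83 [376.  201.7] [ 0.4965 -0.1862  0.152 ]
find t 0.59 [375.9 205.4] [ 0.4844 -0.1856  0.152 ]
find t 0.27 [460.9 212.4] [ 0.4604 -0.4606  0.152 ]
s 0.85 [347.2 241.1] [ 0.4952 -0.1855  0.152 ]
find s 0.67 [341.3 252.5] [ 0.4627 -0.2101  0.152 ]
find s 0.22 [301.6 226.1] [ 0.4055 -0.0808  0.152 ]
[0.52944944 0.13777621 0.21246793]
190 [160, 156, 166, 166, 124, 199, 122, 124, 102, 157, 187, 154, 196, 179, 162, 155, 162, 167]
194 [161, 157, 167, 166, 151, 198
[... 215 characters left out ...]
, 151, 197, 154, 162, 157, 167, 167]
206 [158, 157, 167, 163, 189, 197, 122, 126, 133, 170, 166, 147, 199, 142, 162, 155, 167, 167]
210 [156, 161, 166, 165, 190, 197, 122, 106, 136, 174, 162, 161, 198, 137, 163, 156, 166, 166]
214 [156, 161, 166, 165, 196, 197, 123, 105, 142, 182, 162, 153, 197, 166, 159, 159, 167, 166]
218 [160, 163, 166, 165, 196, 197, 123, 83, 125, 152, 137, 169, 197, 166, 158, 158, 166, 167]
222 [167, 167, 166, 129, 196, 194, 194, 191, 189, 187, 194, 193, 194, 164, 164, 166, 165, 166]
226 [166, 166, 165, 137, 196, 194, 192, 192, 192, 193, 193, 193, 187, 164, 165, 166, 166, 165]
230 [166, 164, 165, 141, 196, 194, 193, 193, 193, 193, 192, 193, 187, 164, 165, 166, 164, 166]
```

```bash
python3 -c "
from h import *
go(.496,-.186,.21,-.046-np.pi/2)"
```

```text
delta [-18.5 325.    2.7] turn -0.0 q6 1.74 tilt [-0.003 -0.    -1.   ] w 30.1 F [-0.9 -0.5 -0.9] t 40.9
```

apply_moves --deltas '[40,-2,40,0,0,40,-4,80,0,0,40,-7,120,0,0,40,-9,160,0,0,40,-11,200,0,0,40,-13,240,0,0,40,-16,280,0,0,40,-18,325,0,0,40,-18,325,0,0,40,-18,325,10,0,40,-18,325,10,0,40,-18,325,10,0]'

```text
clock: 41.88
position: [0.4965, -0.1839, 0.2018]
ee_rot: [-0.001, 1.0, -0.023, -0.002]
contact_force: [-0.4, 0.2, -0.1]
width: 0.0397
gripper_force: 0.0
```

```bash
python3 -c "
from h import *
print(get_state()['position'])
go(.496,-.186,.154,-.046-np.pi/2)"
```

```text
[ 0.4965051  -0.18393774  0.20177824]
delta [-0.2  2.2 47.8] turn 0.0 q6 1.13 tilt [-0.004  0.003 -1.   ] w 39.7 F [-0.4  0.2 -0.1] t 41.9
```

apply_moves --deltas '[40,0,2,20,0,40,0,2,40,0,40,0,2,47,0,40,0,2,47,0,40,0,2,47,0,15,0,2,47,0,8,0,2,47,0,8,0,2,47,0,8,0,2,47,0,8,0,2,47,0]' --squeeze 50

```text
clock: 42.72
position: [0.4983, -0.1881, 0.1581]
ee_rot: [0.0, 1.0, -0.023, 0.001]
contact_force: [0.8, 0.9, 5.4]
width: 0.0101
gripper_force: 49.1
```

apply_moves --deltas '[8,0,-5,0,0,8,0,-15,0,0,8,0,-28,0,0,8,0,-42,0,0,8,0,-56,0,0,8,0,-70,0,0,8,0,-84,0,0,8,0,-98,0,0,8,0,-112,0,0,8,0,-126,0,0,8,0,-140,0,0,8,0,-150,0,0]'

```text
clock: 43.72
position: [0.5051, -0.038, 0.1581]
ee_rot: [0.001, 1.0, -0.023, 0.001]
contact_force: [-1.3, -2.3, 6.0]
width: 0.01
gripper_force: 49.2
```

apply_moves --deltas '[8,0,-5,0,0,8,0,-10,0,0,8,0,-15,0,0,8,0,-19,0,0,8,0,-23,0,0,8,0,-26,0,0,8,0,-26,0,0]'

```text
clock: 44.3
position: [0.5062, -0.0147, 0.1581]
ee_rot: [0.003, 1.0, -0.022, 0.001]
contact_force: [-2.0, -7.3, 6.0]
width: 0.0099
gripper_force: 49.5
```

```bash
python3 -c "
from h import *
print(get_state()['position'],get_state()['contact_force'])"
```

```text
[ 0.50615236 -0.01472833  0.1580633 ] [-1.96442804 -7.31214002  6.00183273]
```

apply_moves --deltas '[8,0,-3,0,0,8,0,-6,0,0,8,0,-6,0,0,8,0,-6,0,0]'

```text
clock: 44.63
position: [0.5062, -0.0144, 0.1581]
ee_rot: [0.009, 1.0, -0.021, 0.001]
contact_force: [-3.7, -22.6, 5.4]
width: 0.0097
gripper_force: 49.7
```

apply_moves --deltas '[8,0,3,0,0,8,0,5,0,0,30,0,5,0,0,30,0,5,0,0,30,0,5,0,0,30,0,5,0,0,30,0,5,-30,0,30,0,5,-70,0,30,0,-30,-90,0,30,0,-70,-90,0,30,0,-110,-90,0,30,0,-150,-90,0]'

```text
clock: 45.63
position: [0.5128, 0.1457, 0.2474]
ee_rot: [-0.0, 1.0, -0.023, 0.001]
contact_force: [0.8, -0.6, -0.1]
width: 0.0298
gripper_force: 0.0
```

apply_moves --deltas '[40,0,-40,0,0,40,0,-80,0,0,40,0,-120,0,0,40,0,-160,0,0,40,0,-160,0,0,40,0,-160,0,0]'

```text
clock: 46.13
position: [0.5195, 0.306, 0.246]
ee_rot: [0.0, 1.0, -0.021, -0.001]
contact_force: [0.2, -0.1, -0.5]
width: 0.0399
gripper_force: 0.0
```

```bash
python3 - <<'E'
from h import *
p=get_image("top");s=get_image("side");save(p,"topH.png");f=p["frame"].astype(int)
for n,pp in(("t",p),("s",s)):
    for q,z in(("shield_handle",.152),("latch",.125)):
        for r in (place_of if q[0]=="s" else find_in)(q,pp)[:1]: print(n,q,round(r["score"],2),np.round(r["point"],1),onz(pp,r["point"],z).round(4))
for r in range(237,246): print(r,f[r,318:330].mean(1).astype(int).tolist())
o=np.zeros((600,800,3),np.uint8)
v=overlay(p,[],285,160,66,92,6);o[:552,:396]=v
v=overlay(s,[],255,170,80,80,5);o[:400,400:800]=v
cv2.imwrite("pics/end.png",o);print(get_state()["position"],get_state()["contact_force"])
E
```

```text
t shield_handle 0.61 [325.5 201.2] [ 0.4988 -0.0218  0.152 ]
s shield_handle 0.96 [320.2 198.4] [ 0.4987 -0.0171  0.152 ]
237 [200, 200, 200, 199, 198, 197, 198, 197, 196, 195, 195, 194]
238 [122, 122, 125, 132, 144, 151, 156, 159, 167, 197, 196, 197]
239 [83, 84, 86, 89, 81, 81, 84, 96, 97, 116, 109, 111]
240 [122, 121, 128, 156, 96, 102, 101, 92, 91, 93, 115, 115]
241 [138, 171, 164, 141, 102, 131, 119, 129, 112, 152, 150, 121]
242 [159, 140, 167, 162, 105, 108, 95, 165, 163, 166, 165, 190]
243 [164, 185, 166, 193, 160, 110, 161, 169, 192, 164, 162, 170]
244 [188, 193, 188, 195, 151, 143, 164, 161, 196, 164, 189, 190]
245 [190, 191, 193, 194, 145, 135, 153, 150, 196, 188, 193, 192]
[0.52032402 0.30224663 0.24699278] [-0.3066148  -0.5565428   0.47016088]
```

View pics/end.png

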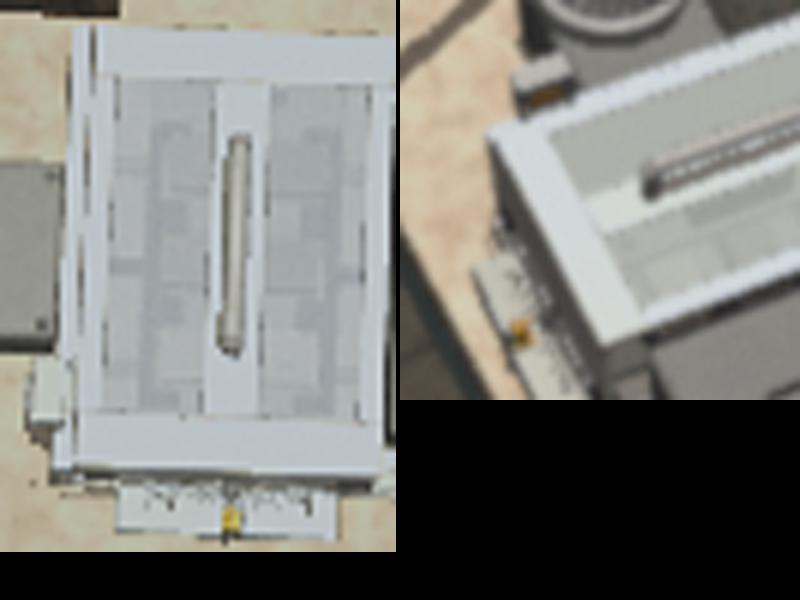

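```bash
python3 - <<'E'
from h import *
p=get_image("top");g=p["frame"].astype(int).mean(2)
print(proj(p,(.5025,-.0144,.152)),proj(p,(.4983,-.1881,.152)))
for n in("topG","topH"):
    g=cv2.imread(f"pics/{n}.png").astype(int).mean(2);c0=366 if n=="topG" else 315
    for r in(196,202,208,214): print(n,r,c0,g[r,c0:c0+20].astype(int).tolist())
E
```

```text
[323.23709712 200.08652311] [376.57687615 201.16187669]
topG 196 366 [165, 166, 161, 156, 167, 166, 164, 196, 197, 124, 112, 162, 181, 155, 196, 168, 163, 155, 163, 165]
topG 202 366 [166, 168, 159, 159, 166, 165, 168, 199, 122, 126, 126, 166, 177, 151, 197, 154, 162, 157, 167, 167]
topG 208 366 [167, 167, 158, 159, 165, 164, 190, 195, 120, 124, 136, 172, 165, 144, 198, 139, 162, 156, 167, 165]
topG 214 366 [166, 167, 156, 161, 166, 165, 196, 197, 123, 105, 142, 182, 162, 153, 197, 166, 159, 159, 167, 166]
topH 196 315 [162, 168, 174, 173, 174, 195, 197, 106, 151, 191, 155, 167, 197, 195, 165, 174, 173, 173, 174, 175]
topH 202 315 [169, 169, 170, 170, 141, 198, 199, 104, 162, 189, 148, 158, 195, 191, 161, 168, 167, 166, 167, 166]
topH 208 315 [171, 167, 167, 166, 127, 198, 197, 118, 168, 173, 148, 197, 195, 184, 159, 160, 160, 162, 161, 160]
topH 214 315 [174, 174, 174, 175, 189, 197, 124, 142, 183, 162, 141, 197, 196, 128, 175, 174, 172, 174, 174, 163]
```

The handle's displacement in the image matches the drag, so the shield stayed at its stop. The pointer pixels are unchanged. I'll hand the job in.

```bash
python3 -c "
from rig import *
print(sign_off())"
```

```text
the job is handed in; nothing more can be done
None
```

The job is handed in; no verdict came back. All three billets are in lanes and the keeper bar bridges the posts. The pointer was run back past the rider and brought up clockwise to within about 1 mm by my estimate. The shield is against its left stop; the latch drop was not seen directly, only inferred from the hard stop.

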